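Turn a slat hook end for end and hang it on the desk rack

TASK

The loose hook lies with its arm under the low white riser, tab end out: draw it out by the tab, set it down upright on the clear desk and let go, then take it by the arm so that the tab leads. Hang it near the middle of the upper groove of the wooden slat rack, beside the hook that is already there: tip the arm up, pass the lip in behind the top slat and lower the arm until the hook is fully seated and level. Leave it hanging on its own and do not disturb the other things on the desk.

Things in the scene. Friction and masses are not known exactly. Their poses are not given: they have to be found in the camera images.
- hook: Loose dark steel hook, rigid, 0.12 kg, 115 mm long, 30 mm wide, 65 mm high, standing upright on the flat underside of its arm and back plate. Origin: at the underside, below the rear face of the back plate. x points from the arm to the tab end, y across, z up. At the start the arm lies under the riser and the tab end sticks out 25 to 40 mm, looking roughly towards the robot.
- hook_arm (a point): Middle of the hook's arm, 8 mm above its underside, hook axes. The arm is a square-edged bar 14 mm wide (y), 16 mm high, from x = -101 to -6 mm of the hook's origin (this point: x = -60 mm). Its last 7 mm turn up to 32 mm height (end at x = -104 mm). A web 5 mm wide, up to 31 mm high, stiffens the 22 mm nearest the back plate.
- hook_tab (a point): Seat corner at the hook's tab end, hook axes: mid-width on the rear face of the back plate (30 wide, 6 thick, 45 mm high), 40 mm above the underside; 60 mm in x and 32 mm in z from hook_arm. From here a tongue 30 mm wide (z 0 to 5 mm) runs 13 mm in +x; at its end a lip (x 9 to 13 mm, 30 mm wide) stands up to z = 25 mm. Plate, tongue and lip can be gripped across y.
- rack: Fixed slat rack, 250 wide, 150 mm high; origin on the desk under the middle of the slats' front face; x points into the rack, y along it, z up. Three wooden slats 6 mm thick, open behind: z 12-36, 56-106, 126-150 mm. Uprights behind them at y = +-114 mm; feet reach 18 mm out in front there, 10 mm high. A like hook is fixed in the upper groove at y = +70 mm; its arm reaches 104 mm out.
- rack_groove (a point): Where the hook's seat corner belongs: upper front edge of the rack's middle slat (bottom of the 20 mm high upper groove), 106 mm up, at y = -35 mm of the rack, rack axes. The hung hook's axes are parallel to these, plate flat on the middle slat, lip behind the top slat. The 25 mm lip enters only with the arm tipped up some 30 deg or more (35 to 40 is easy) and swings up as the arm is lowered.
- riser_front (a point): Middle of the upper front edge of the fixed low white sheet-metal riser, 44 mm above the desk, 160 mm wide along y, reaching 115 mm back in its +x; 41 mm clear height below, open only to the front, closed at sides and back. Beware for the wrist: a bookshelf overhangs the desk beyond x = 0.61 m of the robot, its underside 0.475 m above the desk.
- note_block: Bystander: yellow block of sticky notes 77x77x24 mm lying on the riser; origin under its centre. Leave alone.
- mouse: Bystander: dark mouse 104x66x37 mm; origin under its centre. Leave alone.
- glue_stick: Bystander: upright glue stick, 27 mm across, 92 mm high; origin under it. Leave alone.
- parts_jar: Bystander: small jar with dark lid, 52 mm across, 70 mm high; origin under it. Leave alone.
- charger: Bystander: white plug-in charger 70x46x28 mm; origin under it. Leave alone.
- stapler: Bystander: stapler 34x141x46 mm; origin under it. Leave alone.

How it is judged:
By the outcome, as a careful person would: the job done as asked, in the order asked, and still so for the second after the job is handed in, with the robot touching nothing.
It also fails if it takes over 69 s, if anything falls off the work surface, if the arm or the gripper's body presses on something with over 40 N, if the wrist force passes 120 N, or if a joint passes its speed limit or range.

ROBOT

A 6-joint arm with a two-finger parallel gripper is mounted at the origin on a cart in front of the work surface, level with it; the furniture and walls round the work are solid. World frame = base frame: x ahead of the robot, y to its left, z up, the work surface at z = 0. Lengths are in mm, angles in rad, forces in N, time in s.
With the tool pointing down it reaches from about 350 to 875 mm from the base axis. Payload 4.2 kg.
Tool frame: the origin (TCP) lies midway between the tips of the shut fingers; the grasp point (between the pads) lies 19 mm behind it; z points along the fingers, y is the line along which they close (so a half turn about z gives the same grasp; the last joint's range is limited). The gripper opens to 85 mm and grips with 20 to 120 N. Pads are 22 mm wide; open, the fingers measure 114 mm over their backs; the gripper's body (76 mm by 85 mm) begins 54 mm behind the grasp point. The pads swing forward as they close: fully open they stand 13 mm farther back than shut.
Start: joints at [1.473, 0.385, 0.008, 0, -1.194, -0.259], TCP at [218.266, 585.627, 231.312] pointing down, gripper open.
Joint ranges: [-3.14, 3.14], [-1.21, 2.06], [-1.07, 1.41], [-3.16, 2.05], [-2.99, -0.16], [-3.1, 3.1]. Speed limits (rad/s): [2.79, 2.79, 3.14, 3.14, 3.14, 3.14].

INTERFACE

Orientations are given as a unit quaternion [x, y, z, w].
In Python, from bench import arm, eyes, nets gives the robot as it stands.
- The arm moves only by the tool apply_moves, never from a script. Its arguments are lists of equal length, an entry for each row: "delta_rot": the turn, a rotation vector about the tool's x, y, z as a fraction of full scale, a list of three; "xyz": the shift along the tool's x, y, z as a fraction of full scale, a list of three; "hand": the gripper command: -1 is fully open, 1 is shut, values between are in proportion. In form: {"delta_rot": [[ax, ay, az], ...], "xyz": [[dx, dy, dz], ...], "hand": [hand, ...]}. A call has 1 to 20 rows; each row shifts and turns the commanded pose from where the row before left it, along the tool's axes as they then stand; what a row does not reach is not made up. Full scale, the value 1, is 0.025 m for a shift and 6 degrees for a turn. A row lasts 1/12 s, in which the tool goes at most 41.7 mm and 7.16 degrees, less where a joint would pass 70% of its speed; a pose out of reach is approached as far as the arm can. A call with a number of a shift or a turn outside -1 to 1 is refused whole. A call with a gripper value outside its range is refused whole. The fingers move at their own pace and stop on an object; the grip force is fixed at half the most. Time passes only in rows, so rows that do not move let the fingers close. It gives the time, the measured TCP pose, the force, the opening and the grip force at its end, in the units of the state.
- arm.read_state(): the state, without advancing time (a new reading comes with each control period).
- eyes.get_image(name): name is "scene" or "side" or "wrist"; returns a dict with "frame" (400x640x3 uint8, red, green, blue), "range_z" (400x640 float32, mm along the optical axis (not along the pixel's ray), 0 where there is no reading), "camera_matrix" (3x3 intrinsics, pixels), "dist" ([k1, k2, p1, p2, k3] as OpenCV has them; the pictures are not rectified), "R" (3x3) and "t" (3): a world point X has camera coordinates R X + t; the wrist camera has in their place "hand_eye" (4x4, takes a point from camera to tool coordinates, whose origin is the TCP and whose axes are the flange's). Camera axes: x right, y down, z forward; pixel columns grow to the right and rows downward; lengths in mm; the calibration is good to about 2 mm. A picture is of the moment at which its call begins: read the wrist's pose just before it.
- arm.job_done(): hands the job in; it is judged then, once.
Trained networks look in a picture, given as the dict that the camera call returned (one of the last four; its "shot" number tells which), for a name from the list of things; names that differ only in an ending like _2 or _b are one class to them, and where a whole thing is asked for, a point or a joint stands for the part that bears it (a point fixed in the world has none). Each returns a list of dicts, best first, with "score" (0 to 1); they miss things now and then, are a little off and sometimes report something else, mostly with a low value. They report only what shows in the picture. A call takes as long as a camera call.
- nets.look_for(name, picture): "bbox" ([left, top, right, bottom] in pixels, round what is visible of it).
- nets.masks_of(name, picture): "region" (400x640 bool, what is visible of it) and "bbox" ([left, top, right, bottom] in pixels, round what is visible of it).
The state is a dict: "clock": time; "joints": joint angles; "joint_vel": joint speeds; "joint_efforts": joint torques, N m; "position": TCP position; "ee_rot": TCP orientation; "contact_force": force on the tool from outside, world axes, zero at the start; "wrist_torque": the same for the moment, N m; "gripper_width": finger opening in mm; "grasp_force": force on a finger pad.
Only numpy, scipy, OpenCV 4.12 (cv2) and the standard library are available. Lean on these libraries where they do the work, as an engineer would, in place of code of your own. Each camera call takes 0.05 s, during which the arm holds its last target. There are 200 camera calls.

## Working session

There is one attempt and no reset: what is moved stays moved. The work goes in short steps, Python scripts to look and compute and a tool call to move; the robot and the scene stay as the last step left them, time stands still between calls to the robot, and variables do not carry over. Pictures are saved under pics/ and viewed, at most 10 in all, crops included, and the job is handed in when it is done.

Besides the shell and the picture viewer there is one more tool, called as a command line: name --argument value ..., lists and objects as JSON in quotes. apply_moves: Moves the arm, as the interface text tells. Its arguments: {"type":"object","properties":{"delta_rot":{"type":"array"},"xyz":{"type":"array"},"hand":{"type":"array"}},"required":["delta_rot","xyz","hand"]}

```bash
ls; mkdir -p pics
cat > h.py <<'E'
import numpy as np, cv2
from bench import arm, eyes, nets
from scipy.spatial.transform import Rotation as R
def cloud(p, mask=None, pose=None):
    z=p["range_z"]; m=z>0
    if mask is not None: m&=mask
    v,u=np.nonzero(m)
    n=cv2.undistortPoints(np.c_[u,v].astype(float)[:,None],np.array(p["camera_matrix"]),np.array(p["dist"]))[:,0]
    d=z[v,u][:,None]; c=np.c_[n,np.ones(len(n))]*d
    if "R" in p: return (c-np.array(p["t"]))@np.array(p["R"])
    H=np.array(p["hand_eye"]); c=c@H[:3,:3].T+H[:3,3]
    q,t=pose
    return R.from_quat(q).apply(c)+t
def save(p,f): cv2.imwrite("pics/"+f,p["frame"][:,:,::-1])
E
python3 - <<'E'
from h import *
s=arm.read_state(); print(s)
for n in ["scene","side"]:
    p=eyes.get_image(n); save(p,n+"0.png")
    print(n,np.array(p["R"]).round(3).tolist(),np.array(p["t"]).round(0))
    for o in ["hook","rack","note_block","mouse","glue_stick","parts_jar","charger","stapler"]:
        for r in nets.masks_of(o,p)[:3]:
            c=cloud(p,r["region"])
            if len(c): print(o,round(r["score"],2),np.round(r["bbox"]).tolist(),len(c),"med",np.median(c,0).round(),"lo",np.percentile(c,2,0).round(),"hi",np.percentile(c,98,0).round())
E
```

```text
pics
{'clock': 0.0, 'joints': array([ 1.47263068e+00,  3.85555496e-01,  6.64076611e-03, -4.99318874e-04,
       -1.19400672e+00, -2.58595611e-01]), 'joint_vel': array([-1.01840792e-03, -3.82653041e-05, -1.63034483e-03,  1.54532616e-03,
       -1.96266944e-04, -3.69298970e-04]), 'joint_efforts': array([-6.36991135e-04, -3.92296994e+01,  1.88398129e+01,  4.18606237e+00,
       -4.60223542e-03, -4.99393678e-06]), 'position': array([218.05686171, 585.10791049, 230.22802664]), 'ee_rot': array([ 9.84115389e-01, -1.77526671e-01, -1.46160279e-04,  1.07773670e-03]), 'contact_force': array([-0.391448  , -0.48494391,  0.27081983]), 'wrist_torque': array([-0.01944024, -0.05318889, -0.00799215]), 'grasp_force': 0.0, 'gripper_width': 85.39317505708601}
scene [[-0.669, -0.743, -0.016], [-0.282, 0.274, -0.919], [0.687, -0.611, -0.393]] [294. 226. 811.]
hook 0.79 [321.0, 203.0, 349.0, 223.0] 281 med [ 505. -125.   16.] lo [ 488. -174.   -2.] hi [ 574. -106.   63.]
hook 0.51 [120.0, 200.0, 244.0, 294.0] 5044 med [537. 334.  82.] lo [450. 203.   8.] hi [563. 441. 149.]
hook 0.16 [255.0, 214.0, 292.0, 2
[... 1050 characters left out ...]
0.699]] [ 405.  200. 1519.]
rack 0.77 [212.0, 223.0, 275.0, 306.0] 2070 med [541. 357.  80.] lo [461. 207.  -4.] hi [609. 447. 150.]
note_block 0.75 [292.0, 161.0, 322.0, 178.0] 356 med [ 585. -161.   64.] lo [ 551. -207.   45.] hi [ 627. -128.   71.]
mouse 0.66 [260.0, 200.0, 288.0, 218.0] 405 med [615.  47.  26.] lo [583.  -7.   1.] hi [656.  85.  37.]
glue_stick 0.64 [251.0, 205.0, 263.0, 229.0] 164 med [631. 137.  57.] lo [622. 121.   1.] hi [645. 144.  92.]
parts_jar 0.72 [350.0, 136.0, 361.0, 159.0] 234 med [ 462. -396.   46.] lo [ 442. -464.   -3.] hi [ 488. -382.   72.]
stapler 0.83 [380.0, 160.0, 402.0, 183.0] 305 med [ 286. -329.   27.] lo [ 241. -384.   -2.] hi [ 343. -291.   47.]
```

Run:
```python
import cv2
a=cv2.imread("pics/scene0.png")
b=a[150:310,100:470]
cv2.imwrite("pics/sc_c.png",cv2.resize(b,None,fx=2.1,fy=2.1,interpolation=cv2.INTER_CUBIC))
```

```text
(no output)
```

View pics/sc_c.png

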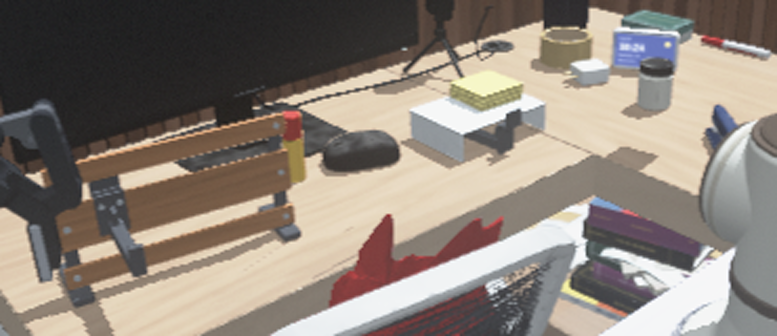

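```bash
cat >> h.py <<'E'
def plane(c,n=400,tol=2.5,seed=0):
    g=np.random.default_rng(seed); best=None
    for _ in range(n):
        a,b,d=c[g.choice(len(c),3,False)]; v=np.cross(b-a,d-a); L=np.linalg.norm(v)
        if L<1: continue
        k=np.abs((c-a)@(v/L))<tol
        if best is None or k.sum()>best.sum(): best=k
    q=c[best]; m=q.mean(0); v=np.linalg.svd(q-m,full_matrices=False)[2][2]
    return m,v*np.sign(v[0]),best
def shot(n):
    s=arm.read_state(); p=eyes.get_image(n); return p,(s["ee_rot"],s["position"])
E
python3 - <<'E'
from h import *
for n in ["scene","side"]:
    p,_=shot(n)
    r=nets.masks_of("rack",p)[0]; c=cloud(p,r["region"])
    c=c[(c[:,2]>10)&(c[:,2]<155)]
    m,v,k=plane(c); q=c[k]; print(n,"plane",m.round(1),v.round(3),k.sum())
    y=np.cross([0,0,1],v); y/=np.linalg.norm(y)
    for lo,hi in [(15,33),(60,102),(130,147)]:
        b=q[(q[:,2]>lo)&(q[:,2]<hi)]; print(len(b),b.mean(0).round(1),np.percentile(b@y,[0.5,99.5]).round(1))
    print("y",y.round(4),"zhist",np.histogram(q[:,2],bins=np.arange(0,160,4))[0])
    print("yaw",np.degrees(np.arctan2(v[1],v[0])))
    # riser white
    f=p["frame"].astype(int); 
p,pose=shot("wrist"); save(p,"w0.png"); print(np.array(p["hand_eye"]).round(3), p["camera_matrix"])
E
```

```text
scene plane [537.4 320.5  82.5] [ 0.987 -0.162  0.003] 3598
620 [538.6 326.9  24. ] [281.  530.6]
1482 [537.2 320.2  81.2] [281.  527.4]
642 [536.6 316.5 138.6] [281.8 529.7]
y [ 0.1619  0.9868 -0.    ] zhist [  0   0  11 124 133 139 149 135 149  41   0   0   0   4 128 132 147 140
 146 136 135 135 150 147 143 133 102  17   3   0   0  56 141 151 150 152
 159 110   0]
yaw -9.318492718395087
side plane [539.9 329.8  86.1] [ 0.988 -0.156  0.002] 1082
161 [540.3 332.   24.4] [285.2 529. ]
378 [539.4 327.5  81.2] [281.6 531.9]
204 [540.7 335.8 138.7] [281.4 531. ]
y [ 0.1565  0.9877 -0.    ] zhist [ 0  0  7 37 28 37 37 36 51 20  0  0  2 13 33 32 38 35 41 32 34 35 37 37
 37 41 48 13  4  0  0 25 42 49 45 49 58 45  4]
yaw -9.003800356471586
[[  -0.      -0.963   -0.271   68.207]
 [   1.      -0.      -0.      -1.119]
 [   0.      -0.271    0.963 -142.398]
 [   0.       0.       0.       1.   ]] [[325.05794796   0.         318.68551348]
 [  0.         325.05794796 202.10983121]
 [  0.           0.           1.        ]]
```

View pics/w0.png

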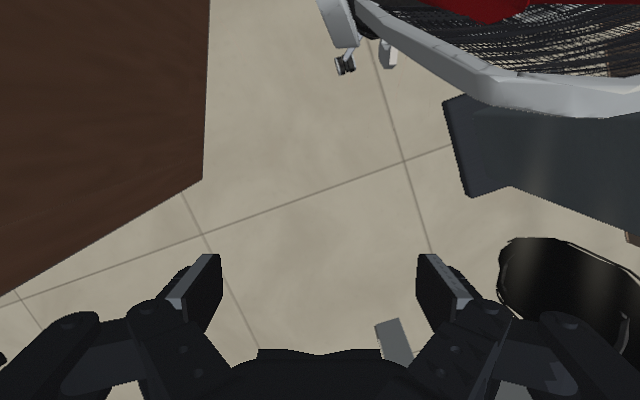

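Run:
```python
from h import *
p,_=shot("scene"); p2,_=shot("side")
for q in (p,p2):
    c=cloud(q); d=c[np.abs(c[:,2])<6]
    print("desk: y bin -> min x,max x")
    for y in range(-450,500,50):
        b=d[(d[:,1]>y)&(d[:,1]<y+50)]
        if len(b)>20: print(y,np.percentile(b[:,0],[0.5,99]).round(),end="; ")
    print()
for q in (p,p2):
    c=cloud(q)
    t=c[(c[:,2]>40)&(c[:,2]<48)&(c[:,0]>450)&(c[:,0]<680)&(c[:,1]>-280)&(c[:,1]<-60)]
    r=cv2.minAreaRect(t[:,:2].astype(np.float32)); print("riser top",len(t),r,np.median(t,0), cv2.boxPoints(r).round())
    f=c[(c[:,2]>5)&(c[:,2]<70)&(c[:,0]>440)&(c[:,0]<540)&(c[:,1]>-190)&(c[:,1]<-60)]
    print(len(f), np.percentile(f,[1,50,99],axis=0).round())
    for h in range(0,70,8):
        b=f[(f[:,2]>=h)&(f[:,2]<h+8)]
        if len(b): print(h,len(b),b.min(0).round(),b.max(0).round())
```

```text
desk: y bin -> min x,max x
-450 [-161.  888.]; -400 [-173.  876.]; -350 [-186.  886.]; -300 [-198.  885.]; -250 [-209.  887.]; -200 [-149.  890.]; -150 [-149.  888.]; -100 [-149.  887.]; -50 [-149.  888.]; 0 [-149.  852.]; 50 [-149.  678.]; 100 [-140.  745.]; 150 [-97. 889.]; 200 [235. 895.]; 250 [242. 893.]; 300 [251. 817.]; 350 [264. 890.]; 400 [274. 842.]; 450 [413. 879.]; 
desk: y bin -> min x,max x
-450 [-623.  863.]; -400 [-601.  852.]; -350 [-575.  828.]; -300 [-552.  821.]; -250 [-529.  817.]; -200 [415. 825.]; -150 [414. 825.]; -100 [-468.  823.]; -50 [-564.  821.]; 0 [-602.  812.]; 50 [-148.  812.]; 100 [-147.  808.]; 150 [-147.  813.]; 200 [508. 815.]; 250 [475. 812.]; 300 [443. 879.]; 350 [415. 890.]; 400 [290. 889.]; 450 [416. 898.]; 
riser top 614 ((561.42578125, -141.16114807128906), (147.60841369628906, 162.3621063232422), 1.9093942642211914) [ 550.89967792 -115.58622658   43.50181991] [[ 485.  -62.]
 [ 490. -225.]
 [ 638. -220.]
 [ 632.  -58.]]
392 [[ 487. -187.    6.]
 [ 519. -122.   42.]
 [ 540.  -62.   65.]]
0 13 [ 498. -135.    5.] [539. -64.   8.]
8 55 [ 500. -1
[... 317 characters left out ...]
 [ 492. -118.   65.]
riser top 436 ((562.7198486328125, -138.79039001464844), (142.72872924804688, 156.5898895263672), 1.1350443363189697) [ 553.46760217 -112.02553848   42.92383793] [[ 490.  -62.]
 [ 493. -218.]
 [ 636. -216.]
 [ 633.  -59.]]
239 [[ 489. -187.    5.]
 [ 524. -123.   41.]
 [ 540.  -60.   65.]]
0 13 [ 452. -188.    5.] [535. -61.   8.]
8 14 [ 502. -139.    8.] [538. -61.  16.]
16 20 [ 501. -130.   16.] [538. -60.  24.]
24 12 [ 501. -134.   25.] [535. -60.  32.]
32 37 [ 492. -187.   32.] [540. -60.  40.]
40 124 [ 491. -190.   40.] [540. -61.  48.]
48 7 [ 490. -143.   48.] [528. -65.  55.]
56 8 [ 489. -145.   57.] [ 496. -109.   63.]
64 4 [ 489. -142.   64.] [ 493. -117.   66.]
```

apply_moves --delta_rot '[[0,0,-0.85],[0,0,-0.85],[0,0,-0.85],[0,0,-0.85],[0,0,0],[0,0,0],[0,0,0],[0,0,0],[0,0,0],[0,0,0],[0,0,0],[0,0,0],[0,0,0],[0,0,0],[0,0,0],[0,0,0],[0,0,0],[0,0,0],[0,0,0],[0,0,0]]' --xyz '[[0,0,0],[0,0,0],[0,0,0],[0,0,0],[0.35,0.96,0],[0.35,0.96,0],[0.35,0.96,0],[0.35,0.96,0],[0.35,0.96,0],[0.35,0.96,0],[0.35,0.96,0],[0.35,0.96,0],[0.35,0.96,0],[0.35,0.96,0],[0.35,0.96,0],[0.35,0.96,0],[0.35,0.96,0],[0.35,0.96,0],[0.35,0.96,0],[0.35,0.96,0]]' --hand '[-1,-1,-1,-1,-1,-1,-1,-1,-1,-1,-1,-1,-1,-1,-1,-1,-1,-1,-1,-1]'

```text
clock: 2.92
position: [358.2, 200.4, 231.6]
ee_rot: [1.0, -0.0, 0.0, -0.0]
contact_force: [-0.1, 0.5, 0.3]
gripper_width: 85.1
grasp_force: 0.0
```

apply_moves --delta_rot '[[0,0,0],[0,0,0],[0,0,0],[0,0,0],[0,0,0],[0,0,0],[0,0,0],[0,0,0],[0,0,0],[0,0,0],[0,0,0],[0,0,0],[0,0,0],[0,0,0],[0,0,0]]' --xyz '[[0.35,0.96,0],[0.35,0.96,0],[0.35,0.96,0],[0.35,0.96,0],[0.35,0.96,0],[0.35,0.96,0],[0.35,0.96,0],[0.35,0.96,0],[0.35,0.96,0],[0.3,0.96,0.1],[0.2,0.96,0.2],[0.1,0.96,0.2],[0,0.96,0.2],[0,0.96,0.2],[0,0,0]]' --hand '[-1,-1,-1,-1,-1,-1,-1,-1,-1,-1,-1,-1,-1,-1,-1]'

```text
clock: 4.17
position: [450.7, -137.2, 207.8]
ee_rot: [1.0, -0.002, -0.001, 0.0]
contact_force: [0.0, -0.7, -0.2]
gripper_width: 85.1
grasp_force: 0.0
```

Run:
```python
from h import *
s=arm.read_state(); print(s["clock"],s["joints"].round(3),s["position"].round(1),s["ee_rot"].round(4),s["contact_force"].round(1))
p,pose=shot("wrist"); save(p,"w1.png")
for r in nets.masks_of("hook",p)[:2]: 
    c=cloud(p,r["region"],pose); print(r["score"],r["bbox"],len(c),np.percentile(c,[1,50,99],axis=0).round())
c=cloud(p,None,pose)
c=c[(c[:,0]>440)&(c[:,0]<680)&(c[:,1]>-280)&(c[:,1]<-20)]
l=c[(c[:,2]>50)&(c[:,2]<70)&(c[:,0]<515)]; print("lip",len(l),cv2.minAreaRect(l[:,:2].astype(np.float32)),np.percentile(l,[1,50,99],axis=0).round(1))
l=c[(c[:,2]>38)&(c[:,2]<48)]; r=cv2.minAreaRect(l[:,:2].astype(np.float32)); print("riser",len(l),r,cv2.boxPoints(r).round())
print("desk z",np.median(c[np.abs(c[:,2])<8][:,2]))
```

```text
4.1667 [ 0.051  0.143 -0.39   0.    -1.04   1.515] [ 450.7 -137.2  207.8] [ 1.0e+00 -2.3e-03 -1.1e-03  1.0e-04] [ 0.  -0.7 -0.2]
0.8 [294.5, 115.0, 333.0, 144.8] 881 [[ 489. -144.   14.]
 [ 500. -130.   45.]
 [ 516. -116.   66.]]
lip 202 ((491.3805847167969, -130.7388153076172), (4.153957366943359, 28.95604133605957), 3.81927490234375) [[ 488.7 -145.1   50.6]
 [ 492.  -130.4   64.5]
 [ 494.2 -116.4   66. ]]
riser 14415 ((549.759521484375, -142.08432006835938), (161.3099365234375, 115.77220153808594), 89.43700408935547) [[ 491. -222.]
 [ 607. -223.]
 [ 608.  -62.]
 [ 493.  -61.]]
desk z -0.4776662739590023
```

View pics/w1.png

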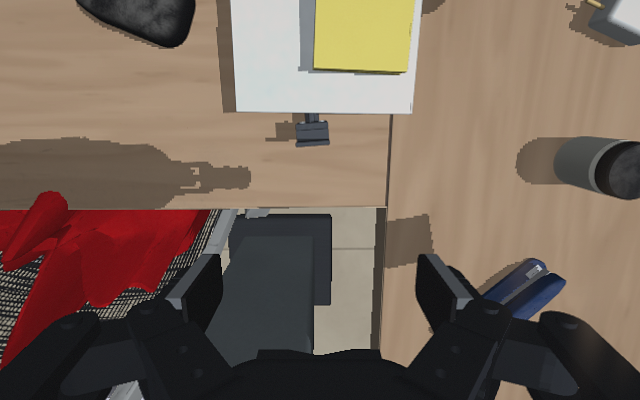

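Run:
```python
from h import *
p,pose=shot("wrist"); c=cloud(p,None,pose)
f=c[(c[:,0]>440)&(c[:,0]<515)&(c[:,1]>-160)&(c[:,1]<-100)]
for lo,hi in [(62,68),(50,68),(41,47)]:
    l=f[(f[:,2]>lo)&(f[:,2]<hi)]
    if lo==41: l=l[l[:,0]<512]
    m=l[:,:2].mean(0); v=np.linalg.svd(l[:,:2]-m,full_matrices=False)[2][0]; v*=np.sign(v[1])
    print(lo,len(l),m.round(1),np.degrees(np.arctan2(-v[0],v[1])).round(2),np.percentile(l[:,:2],[1,99],axis=0).round(1).tolist())
    # per-x y edges
    for x in range(486,518,4):
        b=l[(l[:,0]>=x)&(l[:,0]<x+4)]
        if len(b)>5: print("  ",x,len(b),b[:,1].min().round(1),b[:,1].max().round(1))
r=c[(c[:,2]>40)&(c[:,2]<48)]
for y in range(-215,-60,10):
    b=r[(r[:,1]>=y)&(r[:,1]<y+10)]; print(y,b[:,0].min().round(1),end=" ")
```

```text
62 162 [ 491.4 -130.3] 3.71 [[489.1, -144.9], [493.6, -116.1]]
   486 18 -129.1 -116.0
   490 143 -144.9 -116.1
50 202 [ 491.8 -130.6] 4.07 [[489.2, -144.9], [494.1, -116.1]]
   486 18 -129.1 -116.0
   490 175 -144.9 -116.1
   494 9 -145.0 -141.5
41 544 [ 500.8 -130. ] 4.44 [[492.7, -144.6], [508.8, -115.2]]
   490 34 -137.2 -115.9
   494 128 -144.6 -115.9
   498 160 -144.7 -115.0
   502 130 -144.6 -115.1
   506 92 -144.6 -115.2
-215 515.6 -205 515.7 -195 515.7 -185 516.6 -175 516.7 -165 516.7 -155 516.8 -145 493.5 -135 492.9 -125 491.9 -115 501.7 -105 517.8 -95 517.8 -85 517.8 -75 517.9 -65 518.8
```

apply_moves --delta_rot '[[0,0,-0.67],[0,0,0],[0,0,0],[0,0,0],[0,0,0],[0,0,0],[0,0,0],[0,0,0],[0,0,0],[0,0,0]]' --xyz '[[0,0,0],[0.95,-0.08,0],[0.95,-0.08,0.3],[0,0,1],[0,0,1],[0,0,1],[0,0,1],[0,0,1],[0,0,0],[0,0,0]]' --hand '[-1,-1,-1,-1,-1,-1,-1,-1,-1,-1]'

```text
clock: 5.15
position: [498.4, -126.5, 76.1]
ee_rot: [0.999, 0.036, -0.001, 0.0]
contact_force: [1.7, -0.9, 0.3]
gripper_width: 85.4
grasp_force: 0.0
```

Run:
```python
from h import *
s=arm.read_state(); print(s["clock"],s["joints"].round(3),s["position"].round(1),s["ee_rot"].round(4),s["contact_force"].round(1))
p,pose=shot("wrist"); save(p,"w2.png"); c=cloud(p,None,pose)
f=c[(c[:,0]>480)&(c[:,0]<515)&(c[:,1]>-152)&(c[:,1]<-110)]
for lo,hi in [(62,68),(41,47)]:
    l=f[(f[:,2]>lo)&(f[:,2]<hi)&(f[:,0]<512)]; 
    if len(l)<10: continue
    m=l[:,:2].mean(0); v=np.linalg.svd(l[:,:2]-m,full_matrices=False)[2][0]; v*=np.sign(v[1])
    print(lo,len(l),m.round(1),np.degrees(np.arctan2(-v[0],v[1])).round(2),np.percentile(l[:,:2],[1,99],axis=0).round(1).tolist())
```

```text
5.15 [ 0.068  0.374 -0.461  0.    -0.738  1.574] [ 498.4 -126.5   76.1] [ 9.994e-01  3.560e-02 -1.000e-03  2.000e-04] [ 1.7 -0.9  0.3]
62 486 [ 492.2 -130.5] 3.84 [[489.2, -145.1], [494.5, -116.2]]
41 1474 [ 501. -130.] 3.42 [[492.7, -144.6], [509.0, -115.4]]
```

View pics/w2.png

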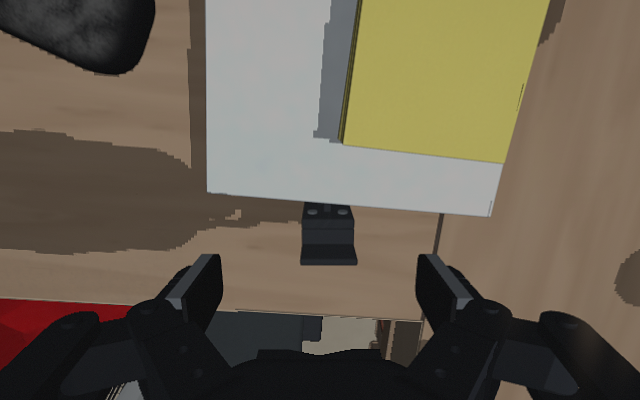

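apply_moves --delta_rot '[[0,0,0],[0,0,0],[0,0,0],[0,0,0],[0,0,0],[0,0,0],[0,0,0],[0,0,0],[0,0,0],[0,0,0],[0,0,0],[0,0,0]]' --xyz '[[0,0.15,0],[0,0,0.7],[0,0,0.7],[0,0,0.6],[0,0,0],[0,0,0],[0,0,0],[0,0,0],[0,0,0],[0,0,0],[0,0,0],[0,0,0]]' --hand '[-1,-1,-1,-1,-1,1,1,1,1,1,1,1]'

```text
clock: 6.2
position: [499.5, -131.0, 27.5]
ee_rot: [0.999, 0.035, 0.001, 0.0]
contact_force: [-1.6, -0.4, 5.3]
gripper_width: 28.9
grasp_force: 59.0
```

apply_moves --delta_rot '[[0,0,0],[0,0,0],[0,0,0],[0,0,0],[0,0,0],[0,0,0],[0,0,0],[0,0,0],[0,0,0],[0,0,0],[0,0,0],[0,0,0]]' --xyz '[[0,0,-0.1],[-0.4,0,0],[-0.8,0,0],[-0.8,0,0],[-0.8,0,0],[-0.8,0,0],[-0.8,0,0],[-0.4,0,-0.4],[0,0,-0.8],[0,0,-0.8],[0,0,-0.8],[0,0,-0.8]]' --hand '[1,1,1,1,1,1,1,1,1,1,1,1]'

```text
clock: 7.2
position: [377.5, -139.3, 119.3]
ee_rot: [0.999, 0.034, -0.001, -0.0]
contact_force: [0.4, -0.6, -0.6]
gripper_width: 28.9
grasp_force: 59.3
```

Run:
```python
from h import *
s=arm.read_state(); print(s["clock"],s["joints"].round(3),s["position"].round(1),s["ee_rot"].round(4),s["contact_force"].round(1))
p,_=shot("scene"); c1=cloud(p); p2,_=shot("side"); save(p2,"s2.png"); c2=cloud(p2)
pw,pose=shot("wrist"); c3=cloud(pw,None,pose); save(pw,"w3.png")
for c in (c1,c2,c3):
  for x in range(150,600,50):
    print(x,[int(np.percentile(b[:,2],99.5)) if len(b:=c[(c[:,0]>=x)&(c[:,0]<x+50)&(c[:,1]>=y)&(c[:,1]<y+50)&(c[:,2]>-100)])>5 else None for y in range(-250,250,50)])
for r in nets.masks_of("hook",pw)[:2]: 
    c=cloud(pw,r["region"],pose); print(r["score"],r["bbox"],len(c),np.percentile(c,[1,50,99],axis=0).round())
```

```text
7.2 [ 0.054  0.136 -0.666 -0.    -0.77   1.586] [ 377.5 -139.3  119.3] [ 9.994e-01  3.450e-02 -7.000e-04 -2.000e-04] [ 0.4 -0.6 -0.6]
150 [None, None, None, None, 548, 564, 564, 114, 118, 118]
200 [None, None, None, None, 528, 557, 566, 105, 74, 117]
250 [1, None, None, None, None, 566, 561, -24, 64, 31]
300 [1, 470, 472, 447, 434, 520, 501, 48, None, -11]
350 [214, 468, 476, 451, 379, 475, 458, 0, 62, -4]
400 [1, 0, 344, 2, 1, 1, 433, 2, 32, 2]
450 [1, 1, 122, 2, 1, 1, 1, 1, 2, 5]
500 [44, 67, 65, 45, 1, 2, 2, 1, 146, 150]
550 [68, 69, 69, 45, 29, 33, 31, 1, 11, 11]
150 [5, None, None, None, None, 704, 670, 113, 118, 120]
200 [3, None, None, None, None, 654, 624, 108, 114, 119]
250 [4, None, None, None, None, 600, 569, -22, 66, 66]
300 [4, 470, 476, None, None, 542, 514, 50, 38, 26]
350 [3, 480, 481, 471, 463, 492, 467, 8, 61, 0]
400 [3, 473, 478, 448, 452, 448, 443, 3, 42, 4]
450 [4, 6, 127, 5, 5, 5, 5, 4, 4, 6]
500 [51, 54, 47, 46, 5, 4, 4, 5, 40, 150]
550 [69, 73, 70, 47, 24, 34, 26, 5, 5, 5]
150 [None, None, None, None, -9, None, None, None, None, None]
200 [None, None, None, None, None, -6, 64, 48, -1, None]
250 [0, None, None, None, None, -7, 17, -18, -23, None]
300 [1, None, None, None, None, 35, 51, 32, None, None]
350 [207, 215, 217, 210, None, 13, 18, 14, -28, None]
400 [1, 218, 217, 1, 1, 1, 1, 1, None, None]
450 [1, 1, 126, 1, 1, 1, 1, 1, None, None]
500 [44, 44, 1, 3, 1, 1, 1, 0, None, None]
550 [None, None, None, None, None, None, None, None, None, None]
```

View pics/w3.png

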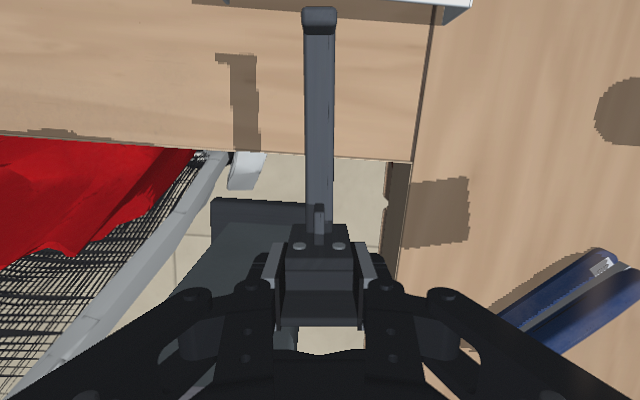

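apply_moves --delta_rot '[[0,0,0],[0,0,0],[0,0,0],[0,0,0],[0,0,0],[0,0,0],[0,0,0],[0,0,0],[0,0,0],[0,0,0],[0,0,1],[0,0,1],[0,0,1],[0,0,1],[0,0,1],[0,0,1],[0,0,1],[0,0,1],[0,0,1],[0,0,1]]' --xyz '[[0,0,-0.6],[0.3,-0.4,-0.6],[0.7,-0.95,0],[0.7,-0.95,0],[0.7,-0.95,0],[0.7,-0.95,0],[0.7,-0.95,0],[0.7,-0.95,0],[0.7,-0.95,0],[0.3,-0.6,0],[0,0,0],[0,0,0],[0,0,0],[0,0,0],[0,0,0],[0,0,0],[0,0,0],[0,0,0],[0,0,0],[0,0,0]]' --hand '[1,1,1,1,1,1,1,1,1,1,1,1,1,1,1,1,1,1,1,1]'

```text
clock: 9.07
position: [501.6, 60.4, 147.1]
ee_rot: [0.881, -0.472, -0.001, 0.001]
contact_force: [-1.1, -0.4, -0.5]
gripper_width: 28.8
grasp_force: 59.4
```

apply_moves --delta_rot '[[0,0,1],[0,0,1],[0,0,1],[0,0,1],[0,0,1],[0,0,1],[0,0,1],[0,0,1],[0,0,1],[0,0,1],[0,0,1],[0,0,1],[0,0,1],[0,0,1],[0,0,1],[0,0,1],[0,0,1],[0,0,1],[0,0,1],[0,0,1]]' --xyz '[[0,0,0],[0,0,0],[0,0,0],[0,0,0],[0,0,0],[0,0,0],[0,0,0],[0,0,0],[0,0,0],[0,0,0],[0,0,0],[0,0,0],[0,0,0],[0,0,0],[0,0,0],[0,0,0],[0,0,0],[0,0,0],[0,0,0],[0,0,0]]' --hand '[1,1,1,1,1,1,1,1,1,1,1,1,1,1,1,1,1,1,1,1]'

```text
clock: 10.73
position: [501.6, 60.4, 147.1]
ee_rot: [-0.032, 0.999, -0.0, -0.002]
contact_force: [0.8, 0.3, -0.5]
gripper_width: 28.9
grasp_force: 59.4
```

Run:
```python
from h import *
s=arm.read_state(); print(s["clock"],s["joints"].round(3),s["position"].round(1),s["ee_rot"].round(4),s["contact_force"].round(1))
M=R.from_quat(s["ee_rot"]).as_matrix(); print(M.round(3), np.degrees(np.arctan2(M[1,0],M[0,0])))
```

```text
10.7333 [ 4.410e-01  2.670e-01 -3.990e-01 -1.000e-03 -9.080e-01 -1.948e+00] [501.6  60.4 147.1] [-3.170e-02  9.995e-01 -5.000e-04 -1.700e-03] [ 0.8  0.3 -0.5]
[[-0.998 -0.063 -0.003]
 [-0.063  0.998 -0.001]
 [ 0.003 -0.001 -1.   ]] -176.3623534547215
```

apply_moves --delta_rot '[[0,0,1],[0,0,1],[0,0,0.14],[0,0,0],[0,0,0],[0,0,0],[0,0,0],[0,0,0],[0,0,0],[0,0,0],[0,0,0],[0,0,0],[0,0,0]]' --xyz '[[0,0,0],[0,0,0],[0,0,0],[-0.8,0.82,0],[-0.8,0.82,0],[0,0,1],[0,0,1],[0,0,1],[0,0,0.9],[0,0,0.5],[0,0,0.2],[0,0,0.1],[0,0,0]]' --hand '[1,1,1,1,1,1,1,1,1,1,1,1,1]'

```text
clock: 11.82
position: [548.7, 95.2, 30.9]
ee_rot: [0.077, 0.997, -0.0, -0.0]
contact_force: [-0.1, 0.4, -0.9]
gripper_width: 28.9
grasp_force: 59.4
```

apply_moves --delta_rot '[[0,0,0],[0,0,0],[0,0,0]]' --xyz '[[0,0,0.06],[0,0,0.06],[0,0,0]]' --hand '[1,1,1]'

```text
clock: 12.07
position: [549.2, 95.5, 28.9]
ee_rot: [0.077, 0.997, 0.0, 0.001]
contact_force: [-0.3, -0.4, -0.5]
gripper_width: 29.0
grasp_force: 59.4
```

apply_moves --delta_rot '[[0,0,0],[0,0,0],[0,0,0]]' --xyz '[[0,0,0.04],[0,0,0.04],[0,0,0]]' --hand '[1,1,1]'

```text
clock: 12.32
position: [549.4, 95.5, 27.5]
ee_rot: [0.077, 0.997, 0.0, 0.001]
contact_force: [-1.3, 0.4, 4.4]
gripper_width: 29.0
grasp_force: 60.1
```

apply_moves --delta_rot '[[0,0,0],[0,0,0],[0,0,0],[0,0,0],[0,0,0],[0,0,0],[0,0,0],[0,0,0],[0,0,0],[0,0,0],[0,0,0],[0,0,0],[0,0,0],[0,0,0]]' --xyz '[[0,0,0],[0,0,0],[0,0,0],[0,0,0],[0,0,0],[0,0,-0.5],[0,0,-1],[0,0,-1],[0,0,-1],[0,0,-1],[0.9,0,-0.6],[0.9,0,0],[0.9,0,0],[0,0,0]]' --hand '[-1,-1,-1,-1,-1,-1,-1,-1,-1,-1,-1,-1,-1,-1]'

```text
clock: 13.48
position: [478.5, 105.3, 154.0]
ee_rot: [0.077, 0.997, 0.0, -0.001]
contact_force: [0.2, 1.0, -0.2]
gripper_width: 85.2
grasp_force: 0.0
```

Run:
```python
from h import *
s=arm.read_state(); print(s["clock"],s["joints"].round(3),s["position"].round(1),s["ee_rot"].round(4),s["contact_force"].round(1))
p,pose=shot("wrist"); c=cloud(p,None,pose); save(p,"w4.png")
b=c[(c[:,0]>425)&(c[:,0]<580)&(c[:,1]>60)&(c[:,1]<150)]
def fit(l,n):
    m=l[:,:2].mean(0); v=np.linalg.svd(l[:,:2]-m,full_matrices=False)[2][0]
    print(n,len(l),m.round(1),np.degrees(np.arctan2(v[1],v[0])).round(2),np.percentile(l,[1,99],axis=0).round(1).tolist()); return m
fit(b[(b[:,2]>8)&(b[:,2]<19)],"arm"); fit(b[(b[:,2]>28)&(b[:,2]<34)],"up-end/web"); fit(b[(b[:,2]>60)&(b[:,2]<70)],"lip"); fit(b[(b[:,2]>40)&(b[:,2]<48)],"tongue")
print("desk",np.median(c[(abs(c[:,2])<6)][:,2]))
```

```text
13.4833 [ 5.480e-01  2.330e-01 -4.260e-01 -2.000e-03 -9.130e-01 -2.272e+00] [478.5 105.3 154. ] [ 7.70e-02  9.97e-01  1.00e-04 -1.00e-03] [ 0.2  1.  -0.2]
arm 1471 [495.  105.3] -9.6 [[444.3, 86.6, 10.0], [542.4, 117.6, 18.0]]
up-end/web 308 [495.7 105. ] -8.99 [[443.3, 84.0, 28.1], [543.0, 119.0, 33.9]]
lip 245 [556.1  95.5] -98.72 [[552.9, 81.0, 60.1], [560.0, 109.9, 66.3]]
tongue 707 [547.7  96.8] 80.58 [[538.6, 81.9, 40.4], [557.2, 111.6, 47.5]]
desk -0.2777752752485867
```

View pics/w4.png

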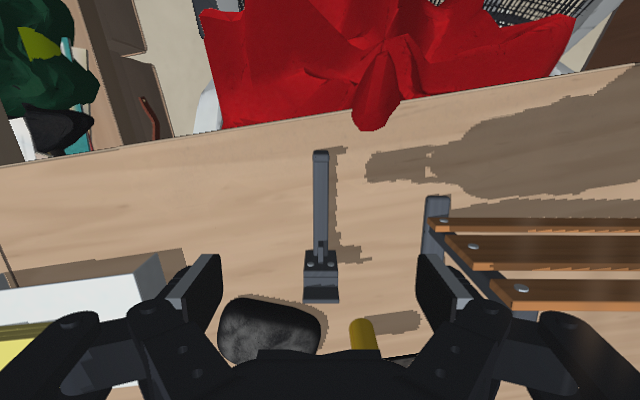

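apply_moves --delta_rot '[[0,0,0.1],[0,0,0],[0,0,0],[0,0,0],[0,-0.83,0],[0,-0.83,0],[0,-0.83,0],[0,-0.83,0],[0,0,0],[0,0,0],[0,0,0]]' --xyz '[[0.44,0.12,0],[0,0,1],[0,0,1],[0,0,0.9],[0,0,0.8],[0,0,0],[0,0,0],[0,0,0],[0.2,0,0.55],[0,0,0],[0,0,0]]' --hand '[-0.2,-0.2,-0.2,-0.2,-0.2,-0.2,-0.2,-0.2,-0.2,-0.2,-0.2]'

```text
clock: 14.45
position: [483.5, 96.4, 55.5]
ee_rot: [0.087, 0.988, -0.022, 0.123]
contact_force: [0.3, -0.9, -0.1]
gripper_width: 51.1
grasp_force: 0.0
```

Run:
```python
from h import *
s=arm.read_state(); print(s["clock"],s["joints"].round(3),s["position"].round(1),s["gripper_width"],s["contact_force"].round(1))
print(R.from_quat(s["ee_rot"]).as_matrix().round(3))
p,pose=shot("wrist"); c=cloud(p,None,pose); save(p,"w5.png")
b=c[(c[:,0]>435)&(c[:,0]<535)&(c[:,1]>80)&(c[:,1]<140)&(c[:,2]>13)&(c[:,2]<19)]
m=b[:,:2].mean(0); v=np.linalg.svd(b[:,:2]-m,full_matrices=False)[2][0]; v*=np.sign(v[0]); print(len(b),m,np.degrees(np.arctan2(v[1],v[0])), "lateral off", ((s["position"][:2]-m)@[-v[1],v[0]]))
```

```text
14.45 [ 0.527  0.291 -0.939  0.834 -0.241 -3.078] [483.5  96.4  55.5] 51.12672939579379 [ 0.3 -0.9 -0.1]
[[-0.955  0.178  0.239]
 [ 0.167  0.984 -0.065]
 [-0.247 -0.022 -0.969]]
2564 [488.99482906 106.10239055] -8.985096843622921 lateral off -10.485337895051407
```

View pics/w5.png

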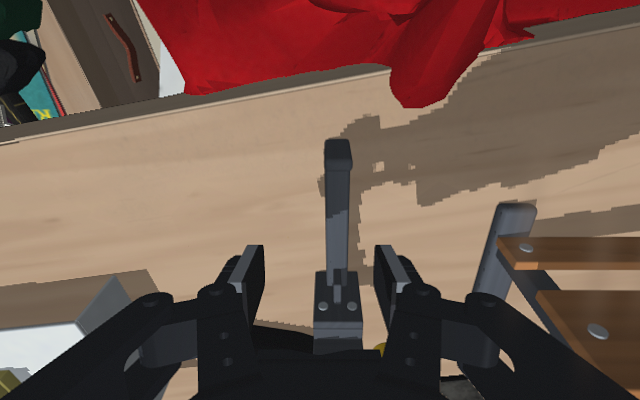

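```bash
cat > kin.py <<'E'
import numpy as np
from scipy.optimize import least_squares
from scipy.spatial.transform import Rotation as R
D=[([1.47263,.38556,.00664,-.0005,-1.19401,-.2586],[218.06,585.11,230.23]),([.051,.143,-.39,0,-1.04,1.515],[450.7,-137.2,207.8]),
([.068,.374,-.461,0,-.738,1.574],[498.4,-126.5,76.1]),([.054,.136,-.666,0,-.77,1.586],[377.5,-139.3,119.3]),
([.441,.267,-.399,-.001,-.908,-1.948],[501.6,60.4,147.1]),([.548,.233,-.426,-.002,-.913,-2.272],[478.5,105.3,154.]),
([.527,.291,-.939,.834,-.241,-3.078],[483.5,96.4,55.5])]
def fk(q,P,s4=-1):
    x0,z0,y0,L1,e,L2,d,b2=P[:8]
    A=R.from_euler('z',q[0]); 
    U=A*R.from_euler('y',q[1]); F=A*R.from_euler('y',q[1]-q[2]); W=F*R.from_euler('x',s4*q[3])*R.from_euler('y',-q[4])
    p=np.array([0,0,z0])+A.apply([x0,y0,0])+U.apply([b2,0,L1])+F.apply([L2,0,e])+W.apply([d,0,0])
    return p,W,A
def fit(s4):
    return least_squares(lambda P: np.concatenate([fk(q,P,s4)[0]-p for q,p in D]+[(P-P0)*.003]),P0)
P0=np.array([0,150,-160,400,0,400,280,0.])
if __name__=="__main__":
    W=R.from_quat([.087,.988,-.022,.123]).as_matrix()
    for s4 in(1,-1):
        f=fit(s4); print(s4,f.x.round(1),np.abs(f.fun[:-8]).max().round(2)); print(fk(D[-1][0],f.x,s4)[1].as_matrix()[:,0].round(3),"meas z",W[:,2].round(3))
E
python3 kin.py
```

```text
1 [ 128.4  -77.9 -165.5  604.5   49.9  279.4  232.8  -52.3] 47.13
[ 0.061  0.24  -0.969] meas z [ 0.239 -0.065 -0.969]
-1 [ 128.2  -76.  -153.9  604.4   49.8  279.7  234.2  -52.2] 47.63
[ 0.239 -0.066 -0.969] meas z [ 0.239 -0.065 -0.969]
```

```bash
python3 - <<'E'
import re
s=open('kin.py').read()
s=s.replace("b2=P[:8]","b2,y1,z1=P").replace("+W.apply([d,0,0])","+(F*R.from_euler('x',s4*q[3])).apply([0,y1,z1])+W.apply([d,0,0])").replace("280,0.]","280,0,0,0.]").replace("[:-8]","[:-10]")
open('kin.py','w').write(s)
E
cat >> kin.py <<'E'
    f=fit(-1); print(f.fun[:-10].reshape(-1,3).round(1))
    print([ (R.from_euler('z',q[0])).inv().apply(p).round(1).tolist() for q,p in D])
E
python3 kin.py
```

```text
1 [-2.000e-01  1.596e+02 -3.203e+02  5.646e+02 -0.000e+00  4.221e+02
  2.961e+02 -0.000e+00  1.608e+02 -1.000e-01] 0.53
[ 0.061  0.24  -0.969] meas z [ 0.239 -0.065 -0.969]
-1 [-1.000e-01  1.627e+02  5.000e-01  5.646e+02 -6.000e-01  4.221e+02
  2.991e+02 -0.000e+00 -1.603e+02  3.000e-01] 0.35
[ 0.239 -0.066 -0.969] meas z [ 0.239 -0.065 -0.969]
[[ 0.  -0.   0.1]
 [-0.   0.2 -0.1]
 [-0.   0.2 -0. ]
 [-0.  -0.4  0.1]
 [ 0.2 -0.  -0. ]
 [-0.1  0.   0. ]
 [ 0.  -0.  -0. ]]
[[603.7, -159.7, 230.2], [443.1, -160.0, 207.8], [488.7, -160.1, 76.1], [369.4, -159.5, 119.3], [479.4, -159.5, 147.1], [463.3, -159.4, 154.0], [466.4, -159.9, 55.5]]
```

```bash
cat > plan.py <<'E'
from kin import *
P=fit(-1).x
LO=np.array([-3.14,-1.21,-1.07,-3.16,-2.99,-3.1]);HI=np.array([3.14,2.06,1.41,2.05,-.16,3.1])
Ry=R.from_euler('y',np.pi/2)
def base(q): p,W,A=fk(q,P); return p,W*Ry
# q6 relation from the two states
def zang(q,quat): return (base(q)[1].inv()*R.from_quat(quat)).as_rotvec()
def tool(q,S=-1,C=0): p,W=base(q); return p,W*R.from_euler('z',S*q[5]+C)
def ik(p,Q,q0,S,C):
    def f(q):
        a,b=tool(q,S,C); return np.r_[(a-p)/10,(b.inv()*Q).as_rotvec()*20]
    r=least_squares(f,np.clip(q0,LO+1e-3,HI-1e-3),bounds=(LO,HI)); return r.x,np.abs(r.fun).max()
yaw=np.radians(-9.2); n=np.array([np.cos(yaw),np.sin(yaw),0]); yr=np.array([-np.sin(yaw),np.cos(yaw),0]); ez=np.array([0,0,1.])
def toolR(lean,flip):  # lean>0: gripper body leans towards the rack, lean in rad
    z=-np.sin(lean)*n-np.cos(lean)*ez
    y=yr if flip else -yr    # flip: wrist camera on the robot side
    return R.from_matrix(np.c_[np.cross(y,z),y,z])
E
python3 - <<'E'
from plan import *
print(zang(D[5][0],[.077,.997,.0001,-.001]),zang(D[6][0],[.087,.988,-.022,.123]),zang(D[1][0],[1,-.0023,-.0011,.0001]))
print(D[5][0][5],D[6][0][5],D[1][0][5])
E
```

```text
[3.45948351e-04 2.01582730e-04 7.00934052e-01] [-2.33434906e-04 -9.25920257e-04  1.50632361e+00] [-2.40147581e-06  1.27479669e-04 -3.08599257e+00]
-2.272 -3.078 1.515
```

```bash
cat >> plan.py <<'E'
G=np.array([532.9,289.5,106.]); S,C=-1,-np.pi/2
def tcp(th,corner,g=(-82,7)):
    a,b=g[0],g[1]-40; return corner+n*(a*np.cos(th)+b*np.sin(th))+ez*(-a*np.sin(th)+b*np.cos(th))
E
python3 - <<'E'
from plan import *
for flip in (True,False):
  for al in (0,8):
    q=np.array(D[5][0]); 
    if not flip: q[5]+=np.pi
    rows=[("grasp",np.array([464.3,110.6,7]),-al),("lift",np.array([440,150,150]),-al)]
    for th in (0,20,38): rows.append((f"front{th}",tcp(np.radians(th),G-40*n),th-al))
    for th in (38,20,0): rows.append((f"hang{th}",tcp(np.radians(th),G),th-al))
    for nm,p,l in rows:
        q,e=ik(p,toolR(np.radians(l),flip),q,S,C)
        T=toolR(np.radians(l),flip).as_matrix()[:,2]
        print(flip,al,nm,p.round(),q.round(2),round(e,3),"wrist",(p-299*T).round())
E
```

```text
True 0 grasp [464. 111.   7.] [ 0.58  0.44 -0.61  0.   -0.52 -2.31] 0.0 wrist [464. 111. 306.]
True 0 lift [440 150 150] [ 0.68  0.2  -0.49  0.   -0.89 -2.41] 0.0 wrist [440. 150. 449.]
True 0 front0 [412. 309.  73.] [ 0.96  0.38 -0.46 -0.   -0.73 -2.69] 0.0 wrist [412. 309. 372.]
True 0 front20 [406. 310. 103.] [ 0.79  0.46 -0.16 -0.31 -1.18 -2.37] 0.0 wrist [507. 294. 384.]
True 0 front38 [410. 309. 130.] [ 0.66  0.57  0.06 -0.47 -1.55 -2.26] 0.0 wrist [591. 280. 366.]
True 0 hang38 [449. 303. 130.] [ 0.62  0.62  0.15 -0.45 -1.6  -2.25] 0.0 wrist [631. 274. 366.]
True 0 hang20 [446. 304. 103.] [ 0.73  0.5  -0.08 -0.29 -1.22 -2.33] 0.0 wrist [547. 287. 384.]
True 0 hang0 [452. 303.  73.] [ 0.89  0.42 -0.39 -0.   -0.76 -2.62] 0.0 wrist [452. 303. 372.]
True 8 grasp [464. 111.   7.] [ 0.61  0.4  -0.85  0.42 -0.24 -2.74] 0.0 wrist [423. 117. 303.]
True 8 lift [440 150 150] [ 0.75  0.14 -0.63  0.17 -0.72 -2.6 ] 0.0 wrist [399. 157. 446.]
True 8 front0 [412. 309.  73.] [ 1.03  0.34 -0.62  0.24 -0.57 -2.96] 0.0 wrist [371. 316. 369.]
True 8 front20 [406. 310. 103.] [ 0.86  0.4  -0.26 -0.2
[... 1267 characters left out ...]
.0 wrist [423. 117. 303.]
False 8 lift [440 150 150] [ 0.75  0.14 -0.63  0.17 -0.72  0.54] 0.0 wrist [399. 157. 446.]
False 8 front0 [412. 309.  73.] [ 1.03  0.34 -0.62  0.24 -0.57  0.18] 0.0 wrist [371. 316. 369.]
False 8 front20 [406. 310. 103.] [ 0.86  0.4  -0.26 -0.21 -1.03  0.67] 0.0 wrist [468. 300. 396.]
False 8 front38 [410. 309. 130.] [ 0.71  0.51 -0.02 -0.4  -1.41  0.84] 0.0 wrist [557. 286. 389.]
False 8 hang38 [449. 303. 130.] [ 0.67  0.56  0.06 -0.38 -1.46  0.86] 0.0 wrist [597. 279. 389.]
False 8 hang20 [446. 304. 103.] [ 0.8   0.45 -0.19 -0.2  -1.06  0.72] 0.0 wrist [507. 294. 396.]
False 8 hang0 [452. 303.  73.] [ 0.95  0.38 -0.55  0.23 -0.59  0.27] 0.0 wrist [411. 309. 369.]
```

Run:
```python
from plan import *
def fe(q):
    A=R.from_euler('z',q[0]);U=A*R.from_euler('y',q[1]);F=A*R.from_euler('y',q[1]-q[2])
    e=np.array([0,0,P[1]])+U.apply([0,0,P[3]]); return e.round(),(e+F.apply([P[5],0,0])).round()
g=(-83,7)
for th in (34,36):
 for al in (0,3,5,8):
  q=np.array(D[5][0])
  for nm,p,l in [("grasp",np.array([463.3,110.7,7]),-al),("f",tcp(np.radians(th),G-40*n,g),th-al),("h",tcp(np.radians(th),G,g),th-al),("h20",tcp(.35,G,g),20-al),("h0",tcp(0,G,g),-al)]:
    q,e=ik(p,toolR(np.radians(l),True),q,S,C); print(th,al,nm,p.round(),q.round(2),"elbow,fore end",*fe(q),"wrist",(p-299*toolR(np.radians(l),True).as_matrix()[:,2]).round())
```

```text
34 0 grasp [463. 111.   7.] [ 0.58  0.44 -0.61  0.   -0.52 -2.31] elbow,fore end [202. 131. 673.] [376. 245. 306.] wrist [463. 111. 306.]
34 0 f [407. 310. 125.] [ 0.69  0.54  0.01 -0.44 -1.47 -2.28] elbow,fore end [226. 186. 646.] [507. 417. 432.] wrist [572. 283. 373.]
34 0 h [447. 303. 125.] [ 0.64  0.59  0.1  -0.42 -1.52 -2.26] elbow,fore end [252. 189. 631.] [549. 412. 430.] wrist [612. 277. 373.]
34 0 h20 [445. 304. 103.] [ 0.74  0.5  -0.09 -0.29 -1.22 -2.33] elbow,fore end [202. 183. 657.] [462. 418. 423.] wrist [546. 287. 384.]
34 0 h0 [451. 303.  73.] [ 0.89  0.42 -0.39 -0.   -0.76 -2.62] elbow,fore end [144. 178. 679.] [327. 404. 372.] wrist [451. 303. 372.]
34 3 grasp [463. 111.   7.] [ 0.6   0.42 -0.68  0.09 -0.43 -2.41] elbow,fore end [192. 131. 677.] [348. 238. 300.] wrist [448. 113. 306.]
34 3 f [407. 310. 125.] [ 0.71  0.52 -0.02 -0.41 -1.42 -2.3 ] elbow,fore end [213. 182. 652.] [489. 418. 436.] wrist [559. 285. 381.]
34 3 h [447. 303. 125.] [ 0.66  0.57  0.06 -0.39 -1.46 -2.27] elbow,fore end [240. 187. 639.] [531. 414. 435.] wrist [599. 279. 381.]
34 3 h20 [445. 30
[... 3615 characters left out ...]
 wrist [425. 307. 371.]
36 8 grasp [463. 111.   7.] [ 0.61  0.4  -0.85  0.42 -0.24 -2.75] elbow,fore end [179. 125. 683.] [288. 202. 283.] wrist [422. 117. 303.]
36 8 f [408. 310. 128.] [ 0.73  0.49 -0.04 -0.38 -1.37 -2.32] elbow,fore end [200. 178. 660.] [471. 419. 443.] wrist [547. 287. 392.]
36 8 h [447. 303. 128.] [ 0.68  0.54  0.04 -0.36 -1.42 -2.29] elbow,fore end [226. 183. 647.] [514. 415. 442.] wrist [586. 281. 392.]
36 8 h20 [445. 304. 103.] [ 0.8   0.45 -0.19 -0.2  -1.06 -2.42] elbow,fore end [170. 174. 672.] [407. 417. 421.] wrist [506. 294. 396.]
36 8 h0 [451. 303.  73.] [ 0.95  0.38 -0.55  0.23 -0.59 -2.87] elbow,fore end [121. 171. 687.] [266. 376. 348.] wrist [410. 309. 369.]
```

```bash
cat > go.py <<'E'
from plan import *
from bench import arm
def rows(p,Q,N,s=None,start=None):
    if start is None:
        s=s or arm.read_state(); start=(s["position"],R.from_quat(s["ee_rot"]))
        print("t",round(s["clock"],2),"q",s["joints"].round(2),"p",s["position"].round(1),"F",s["contact_force"].round(1),"w",round(s["gripper_width"],1))
    p0,Q0=start; w=(Q0.inv()*Q).as_rotvec()
    dr=[];dx=[]
    for k in range(N):
        Qk=Q0*R.from_rotvec(w*k/N)
        dx.append((Qk.inv().apply((p-p0)/N)/25).round(3).tolist()); dr.append((np.degrees(w)/N/6).round(3).tolist())
    print("rot",dr[0],"x",len(dr)); print("xyz",dx if np.linalg.norm(w)>.02 else dx[0])
    return p,Q
E
python3 - <<'E'
from go import *
Q=toolR(np.radians(-3),True)
a=rows(np.array([463.3,110.7,52]),Q,4)
rows(np.array([463.3,110.7,7]),Q,3,start=a)
E
```

```text
t 14.5 q [ 0.53  0.29 -0.94  0.83 -0.24 -3.08] p [484.3  97.2  56.1] F [ 0.9 -0.8 -0.2] w 51.2
rot [-0.055, 0.473, -0.037] x 4
xyz [[0.233, 0.096, -0.019], [0.233, 0.097, -0.007], [0.233, 0.098, 0.005], [0.232, 0.099, 0.017]]
rot [0.0, 0.0, 0.0] x 3
xyz [0.031, -0.0, 0.599]
```

apply_moves --delta_rot '[[-0.05,0.47,-0.04],[-0.05,0.47,-0.04],[-0.05,0.47,-0.04],[-0.05,0.47,-0.04],[0,0,0],[0,0,0]]' --xyz '[[0.23,0.1,0],[0.23,0.1,0],[0.23,0.1,0],[0.23,0.1,0],[0,0,0],[0,0,0]]' --hand '[-0.2,-0.2,-0.2,-0.2,-0.2,-0.2]'

```text
clock: 15.0
position: [473.6, 105.8, 55.0]
ee_rot: [0.082, 0.995, -0.01, 0.051]
contact_force: [-0.5, -0.2, 0.1]
gripper_width: 51.7
grasp_force: 0.0
```

Run:
```python
from go import *
from h import shot,cloud
Q=toolR(np.radians(-3),True); s=arm.read_state()
rows(np.array([463.3,110.7,8]),Q,4)
p,pose=shot("wrist"); c=cloud(p,None,pose)
b=c[(c[:,0]>435)&(c[:,0]<530)&(c[:,1]>90)&(c[:,1]<130)&(c[:,2]>13)&(c[:,2]<19)]
m=b[:,:2].mean(0); v=np.linalg.svd(b[:,:2]-m,full_matrices=False)[2][0]; v*=np.sign(v[0]); print(len(b),m,np.degrees(np.arctan2(v[1],v[0])),"line y at 463.3:",m[1]+(463.3-m[0])*v[1]/v[0])
b=c[(c[:,0]>425)&(c[:,0]<460)&(c[:,1]>90)&(c[:,1]<140)&(c[:,2]>22)&(c[:,2]<35)]; print("end",len(b),np.percentile(b,[2,98],axis=0).round(1))
```

```text
t 15.0 q [ 0.6   0.33 -0.68  0.17 -0.5  -2.48] p [473.6 105.8  55. ] F [-0.5 -0.2  0.1] w 51.7
rot [-0.028, 0.123, -0.007] x 4
xyz [[0.158, 0.037, 0.455], [0.152, 0.035, 0.457], [0.146, 0.034, 0.46], [0.14, 0.033, 0.461]]
2470 [488.58856918 106.23135596] -9.084914973138288 line y at 463.3: 110.27509988914984
end 448 [[442.8 106.5  22.9]
 [450.3 119.5  32.8]]
```

apply_moves --delta_rot '[[-0.03,0.12,0],[-0.03,0.12,0],[-0.03,0.12,0],[-0.03,0.12,0],[0,0,0],[0,0,0]]' --xyz '[[0.16,0.03,0.45],[0.15,0.03,0.45],[0.15,0.03,0.45],[0.14,0.03,0.45],[0,0,0],[0,0,0]]' --hand '[-0.2,-0.2,-0.2,-0.2,-0.2,-0.2]'

```text
clock: 15.55
position: [460.9, 108.0, 7.1]
ee_rot: [0.081, 0.996, -0.004, 0.024]
contact_force: [1.1, 0.3, -0.1]
gripper_width: 51.2
grasp_force: 0.0
```

Run:
```python
from go import *
rows(np.array([463.3,110.5,6.5]),toolR(np.radians(-3),True),1)
```

```text
t 15.55 q [ 0.6   0.42 -0.69  0.09 -0.43 -2.41] p [460.9 108.    7.1] F [ 1.1  0.3 -0.1] w 51.2
rot [-0.033, -0.03, -0.022] x 1
xyz [-0.079, 0.114, 0.026]
```

apply_moves --delta_rot '[[-0.03,-0.03,-0.02],[0,0,0],[0,0,0],[0,0,0],[0,0,0],[0,0,0],[0,0,0],[0,0,0],[0,0,0]]' --xyz '[[-0.08,0.11,0.08],[0,0,0],[0,0,0],[0,0,0],[0,0,0],[0,0,0],[0,0,0],[0,0,0],[0,0,0]]' --hand '[-0.2,-0.2,1,1,1,1,1,1,1]'

```text
clock: 16.3
position: [464.0, 110.9, 7.0]
ee_rot: [0.08, 0.996, -0.001, 0.027]
contact_force: [-1.9, -0.2, 6.9]
gripper_width: 12.2
grasp_force: 59.3
```

Run:
```python
from go import *
s=arm.read_state(); print(s["position"],s["ee_rot"],s["grasp_force"])
Q=toolR(np.radians(-3),True)
a=rows(s["position"]+[0,0,130],R.from_quat(s["ee_rot"]),7)
```

```text
[463.99150251 110.85437027   6.95042011] [ 0.08018076  0.99640211 -0.00127592  0.0274273 ] 59.256611466407776
t 16.3 q [ 0.6   0.42 -0.68  0.09 -0.42 -2.41] p [464.  110.9   7. ] F [-1.9 -0.2  6.9] w 12.2
rot [0.0, 0.0, 0.0] x 7
xyz [-0.041, 0.001, -0.742]
```

apply_moves --delta_rot '[[0,0,0],[0,0,0],[0,0,0],[0,0,0],[0,0,0],[0,0,0],[0,0,0],[0,0,0],[0,0,0],[0,0,0]]' --xyz '[[0,0,-0.2],[0,0,-0.3],[-0.04,0,-0.7],[-0.04,0,-0.7],[-0.04,0,-0.7],[-0.04,0,-0.7],[-0.04,0,-0.7],[-0.04,0,-0.7],[0,0,-0.4],[0,0,0]]' --hand '[1,1,1,1,1,1,1,1,1,1]'

```text
clock: 17.13
position: [464.1, 111.6, 136.8]
ee_rot: [0.08, 0.996, 0.0, 0.03]
contact_force: [0.6, -0.1, -1.6]
gripper_width: 12.2
grasp_force: 58.6
```

```bash
cat >> plan.py <<'E'
def hookpts(c,Q,p):  # cloud in the frame the hook had at grasp (hook axes assuming TCP at (-82.5,0,7), lean -3)
    H=Q*toolR(np.radians(-3),True).inv()*R.from_euler('z',yaw)
    return H.inv().apply(c-p)+np.array([-82.5,0,7])
E
python3 - <<'E'
from go import *
from h import shot,cloud,save
s=arm.read_state(); print(s["clock"],s["position"],s["contact_force"].round(1),s["gripper_width"])
p,pose=shot("wrist"); save(p,"w6.png"); c=cloud(p,None,pose)
x=hookpts(c,R.from_quat(pose[0]),pose[1])
b=x[(abs(x[:,1])<25)&(x[:,0]>-110)&(x[:,0]<30)&(x[:,2]>-15)&(x[:,2]<80)]
for nm,l in [("arm top",b[(b[:,0]<-32)&(b[:,0]>-70)&(abs(b[:,1])<6)]),("lip",b[(b[:,0]>3)&(b[:,2]>55)]),("tongue",b[(b[:,0]>-8)&(b[:,0]<8)&(b[:,2]>38)&(b[:,2]<50)]),("end",b[(b[:,0]<-94)])]:
    if len(l)>5: print(nm,len(l),np.median(l,0).round(1),np.percentile(l,[2,98],axis=0).round(1).tolist(), "slope",np.polyfit(l[:,0],l[:,2],1).round(3))
Q0=R.from_quat(pose[0]); Qt=R.from_rotvec(yr*np.radians(36))*Q0
# TCP relative to corner in tilted state
cor=G-50*n; P2=tcp(np.radians(36),cor,(-82.5,7)); P1=P2-yr*(yr@(P2-pose[1])) ; print("P1",P1,"P2",P2)
a=rows(P1,Qt,8,start=(pose[1],Q0)); a=rows(P2,Qt,8,start=a)
E
```

```text
17.1333 [464.13038091 111.6086065  136.79886455] [ 0.6 -0.1 -1.6] 12.156585477860583
arm top 1460 [-53.    0.3  15.6] [[-69.3, -5.6, 14.5], [-35.1, 5.7, 16.8]] slope [-9.0000e-03  1.5155e+01]
end 7048 [-98.3   0.9  55.9] [[-103.9, -17.9, 8.1], [-94.3, 20.0, 79.6]] slope [  -1.975 -144.006]
P1 [368.67695188 127.0686885  127.7947225 ] P2 [398.510464   311.26635525 127.7947225 ]
rot [-0.0, 0.75, 0.004] x 8
xyz [[0.485, -0.0, 0.016], [0.483, -0.0, 0.055], [0.477, -0.0, 0.092], [0.468, -0.001, 0.129], [0.456, -0.001, 0.166], [0.442, -0.001, 0.201], [0.425, -0.001, 0.235], [0.405, -0.001, 0.268]]
rot [0.0, 0.0, 0.0] x 8
xyz [-0.0, 0.933, 0.005]
```

View pics/w6.png

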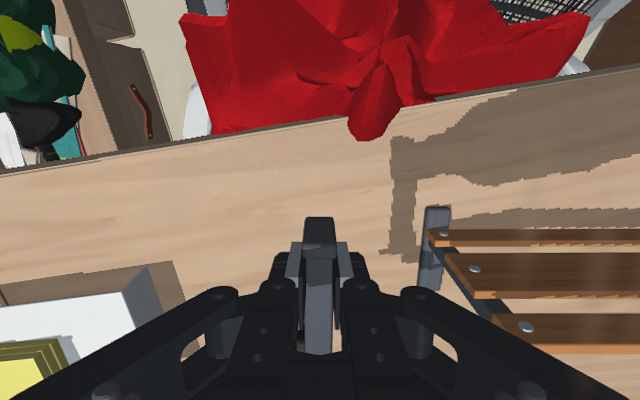

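apply_moves --delta_rot '[[0,0.75,0],[0,0.75,0],[0,0.75,0],[0,0.75,0],[0,0.75,0],[0,0.75,0],[0,0.75,0],[0,0.75,0],[0,0,0],[0,0,0],[0,0,0],[0,0,0],[0,0,0],[0,0,0],[0,0,0],[0,0,0],[0,0,0],[0,0,0]]' --xyz '[[0.48,0,0.02],[0.48,0,0.05],[0.48,0,0.09],[0.47,0,0.13],[0.46,0,0.17],[0.44,0,0.2],[0.43,0,0.24],[0.4,0,0.27],[0,0,0],[0,0.93,0],[0,0.93,0],[0,0.93,0],[0,0.93,0],[0,0.93,0],[0,0.93,0],[0,0.93,0],[0,0.93,0],[0,0,0]]' --hand '[1,1,1,1,1,1,1,1,1,1,1,1,1,1,1,1,1,1]'

```text
clock: 18.68
position: [397.7, 313.3, 124.8]
ee_rot: [0.075, 0.957, 0.024, -0.281]
contact_force: [-0.1, -0.3, -1.3]
gripper_width: 11.7
grasp_force: 58.7
```

Run:
```python
from go import *
from h import shot,cloud,save,plane,cv2
s=arm.read_state(); Q=R.from_quat(s["ee_rot"]); pos=s["position"]; print(s["clock"],pos.round(1),s["joints"].round(2),s["contact_force"].round(1))
T=Q.as_matrix(); print("lean",np.degrees(np.arctan2(-T[:,2]@n,-T[2,2])),"y err",T[:,1]@n,T[2,1])
rk=lambda c:(c-np.array([538.5,324.1,0]))@np.c_[n,yr,ez]
for nm in ("scene","side","wrist"):
    p,pose=shot(nm); c=cloud(p,None,pose); r=rk(c)
    sl=r[(abs(r[:,1])<110)&(abs(r[:,0])<8)]
    for lo,hi in((60,102),(130,147)):
        for ya,yb in ((-110,-60),(-10,50)):
            b=sl[(sl[:,2]>lo)&(sl[:,2]<hi)&(sl[:,1]>ya)&(sl[:,1]<yb)]
            if len(b)>20: print(nm,lo,ya,len(b),"front x",np.median(b[:,0]).round(1))
    e=sl[(sl[:,1]>20)&(sl[:,1]<50)]; 
    h=np.histogram(e[:,2],bins=np.arange(98,134,2))[0]; print("z98..134",h)
    x=hookpts(c,Q,pos); l=x[(abs(x[:,1])<22)&(x[:,0]>-6)&(x[:,0]<20)&(x[:,2]>5)&(x[:,2]<72)]
    l=l[rk(Q.apply(0*l)+0*l+pos+ (Q*toolR(np.radians(-3),True).inv()*R.from_euler('z',yaw)).apply(l-np.array([-82.5,0,7])))[:,0]<-6]
    if len(l)>20: print("  tab pts hook axes",len(l),np.percentile(l,[2,50,98],axis=0).round(1).tolist())
    if nm=="scene": cv2.imwrite("pics/sc7.png",cv2.resize(p["frame"][140:310,100:300,::-1],None,fx=3.5,fy=3.5,interpolation=cv2.INTER_CUBIC))
```

```text
18.6833 [397.7 313.3 124.8] [ 0.71  0.52 -0.02 -0.43 -1.43 -2.29] [-0.1 -0.3 -1.3]
lean 32.70702673581182 y err -0.0022241502170691763 0.0034882436812517445
scene 60 -110 105 front x -0.8
scene 60 -10 479 front x -0.6
scene 130 -110 46 front x -0.6
scene 130 -10 184 front x -0.5
z98..134 [11 15 10 17 12  0  0  0  0  0  0  0  0  3  7 11 17]
  tab pts hook axes 155 [[-5.8, -2.1, 6.3], [-2.4, 6.8, 39.2], [12.9, 13.2, 62.9]]
side 60 -10 128 front x 0.1
side 130 -10 66 front x 0.5
z98..134 [3 7 2 7 6 0 0 0 0 0 0 0 2 1 1 1 5]
  tab pts hook axes 49 [[-5.7, -13.4, 5.6], [-1.2, 10.9, 25.1], [14.7, 15.4, 48.9]]
z98..134 [0 0 0 0 0 0 0 0 0 0 0 0 0 0 0 0 0]
```

View pics/sc7.png

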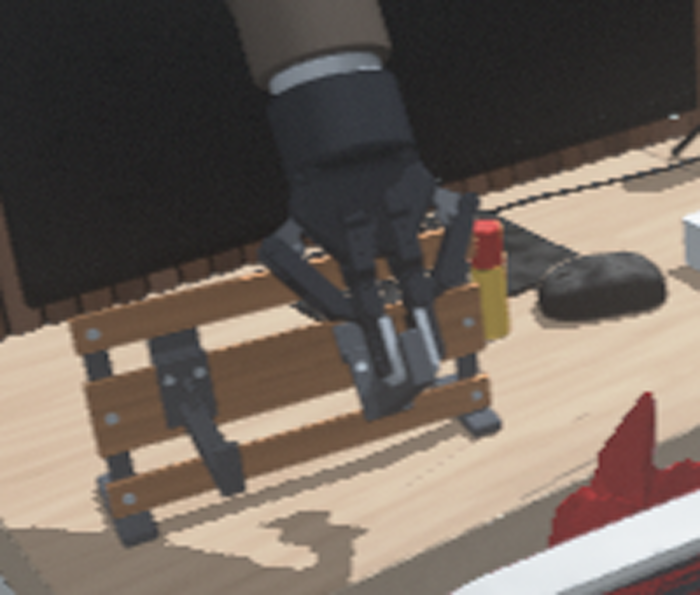

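```bash
cat > ins.py <<'E'
from go import *
Qg=R.from_quat([.0802,.9964,-.0013,.0274]); Hg=R.from_euler('z',np.radians(-9.2)); og=np.array([545.4,97.3,0.]); pg=np.array([464.0,110.9,7.0])
relR=Hg.inv()*Qg; relp=Hg.inv().apply(pg-og)-np.array([0,0,40])
def pose(th,cx,h):
    H=Hg*R.from_euler('y',np.radians(th)); return G+n*cx+ez*h+H.apply(relp),H*relR
def where():
    s=arm.read_state(); Q=R.from_quat(s["ee_rot"]); H=Q*relR.inv(); c=s["position"]-H.apply(relp)-G
    e=(Hg.inv()*H).as_euler('YXZ',degrees=True)
    print("t",round(s["clock"],2),"th",e.round(2),"cx,dy,h",(c@n).round(1),(c@yr).round(1),c[2].round(1),"F",(s["contact_force"]@np.c_[n,yr,ez]).round(1),"M",s["wrist_torque"].round(2),"w",round(s["gripper_width"],1),"q",s["joints"].round(2))
def path(*W):
    where(); a=None
    for th,cx,h,N in W: a=rows(*pose(th,cx,h),N,start=a)
E
python3 -c "
from ins import *
path((40,-45,3.3,2),(40,-20,3.3,3),(40,-17,3.3,1))"
```

```text
t 18.83 th [36.01 -0.09  0.04] cx,dy,h -51.5 -2.3 -2.7 F [ 0.3 -0.5 -1. ] M [-0.23 -1.18 -0.01] w 12.3 q [ 0.71  0.52 -0.02 -0.43 -1.44 -2.29]
t 18.83 q [ 0.71  0.52 -0.02 -0.43 -1.44 -2.29] p [396.7 309.5 125.1] F [ 0.2 -0.6 -1. ] w 12.3
rot [-0.008, 0.333, 0.004] x 2
xyz [[-0.008, 0.049, -0.29], [0.002, 0.049, -0.29]]
rot [0.0, 0.0, 0.0] x 3
xyz [-0.267, 0.0, -0.2]
rot [0.0, 0.0, 0.0] x 1
xyz [-0.096, 0.0, -0.072]
```

apply_moves --delta_rot '[[0,0.33,0],[0,0.33,0],[0,0,0],[0,0,0]]' --xyz '[[0,0.05,-0.29],[0,0.05,-0.29],[0,0,0],[0,0,0]]' --hand '[1,1,1,1]'

```text
clock: 19.17
position: [405.7, 310.1, 137.3]
ee_rot: [0.077, 0.946, 0.026, -0.315]
contact_force: [-0.6, 0.2, -1.3]
gripper_width: 11.9
grasp_force: 58.8
```

```bash
python3 -c "
from ins import *
where()
path((40,-24,3.3,3))"
```

```text
t 19.17 th [ 3.994e+01  2.000e-02 -4.000e-02] cx,dy,h -44.4 -0.4 3.6 F [-0.6  0.1 -1.3] M [-0.22 -1.27 -0.03] w 11.9 q [ 0.67  0.55  0.04 -0.46 -1.53 -2.28]
t 19.17 th [ 3.994e+01  2.000e-02 -4.000e-02] cx,dy,h -44.4 -0.4 3.6 F [-0.6  0.1 -1.3] M [-0.22 -1.27 -0.03] w 11.9 q [ 0.67  0.55  0.04 -0.46 -1.53 -2.28]
t 19.17 q [ 0.67  0.55  0.04 -0.46 -1.53 -2.28] p [405.7 310.1 137.3] F [-0.6  0.2 -1.3] w 11.9
rot [0.001, 0.003, -0.002] x 3
xyz [-0.22, 0.005, -0.16]
```

apply_moves --delta_rot '[[0,0,0],[0,0,0],[0,0,0],[0,0,0],[0,0,0]]' --xyz '[[-0.22,0,-0.16],[-0.22,0,-0.16],[-0.22,0,-0.16],[0,0,0],[0,0,0]]' --hand '[1,1,1,1,1]'

```text
clock: 19.58
position: [425.9, 307.7, 137.1]
ee_rot: [0.076, 0.946, 0.026, -0.315]
contact_force: [-0.7, 0.5, -0.9]
gripper_width: 12.3
grasp_force: 58.7
```

Run:
```python
from ins import *
from h import shot,cloud,cv2
s=arm.read_state(); Q=R.from_quat(s["ee_rot"]); H=Q*relR.inv(); cor=s["position"]-H.apply(relp)
for nm in ("scene","side"):
    p,_=shot(nm); c=cloud(p); x=H.inv().apply(c-cor)
    l=x[(abs(x[:,1])<22)&(x[:,0]>-12)&(x[:,0]<18)&(x[:,2]>-45)&(x[:,2]<30)]
    r=(c-G)@np.c_[n,yr,ez]
    pl=l[(l[:,2]<-4)&(l[:,2]>-36)]; print(nm,"plate x",len(pl),np.percentile(pl[:,0],[5,50,95]).round(1),"y",np.percentile(pl[:,1],[2,98]).round(1),"zmin",np.percentile(l[:,2],[1,99]).round(1))
    e=r[(r[:,1]>20)&(r[:,1]<80)&(abs(r[:,0])<9)]; print("mid top",np.percentile(e[(e[:,2]<8)][:,2],99.5).round(1),"upper slat z",np.percentile(e[e[:,2]>10][:,2],[0.5,99.5]).round(1),"top edge of lower",len(e))
    if nm=="scene": cv2.imwrite("pics/sc8.png",cv2.resize(p["frame"][170:290,130:260,::-1],None,fx=5,fy=5,interpolation=cv2.INTER_CUBIC))
path((40,-17,3.3,2),(40,-10,11.6,4))
```

```text
scene plate x 87 [-7.8 -5.2 -1.7] y [ 0.5 13.7] zmin [-40.7  29.6]
mid top 0.6 upper slat z [ 20.6 323.1] top edge of lower 1940
side plate x 54 [-10.4  -5.3   1.1] y [-10.4  18. ] zmin [-38.6  15.2]
mid top 1.6 upper slat z [ 20.2 232.6] top edge of lower 587
t 19.68 th [40.   -0.04  0.05] cx,dy,h -24.5 0.5 3.4 F [-0.8 -0.  -0.9] M [-0.19 -1.33 -0.01] w 12.0 q [ 0.65  0.58  0.09 -0.45 -1.56 -2.27]
t 19.68 q [ 0.65  0.58  0.09 -0.45 -1.56 -2.27] p [425.5 307.8 137.2] F [-0.8  0.1 -0.9] w 12.0
rot [-0.003, -0.0, 0.004] x 2
xyz [-0.122, -0.009, -0.088]
rot [0.0, 0.0, 0.0] x 4
xyz [-0.006, 0.0, -0.108]
```

View pics/sc8.png

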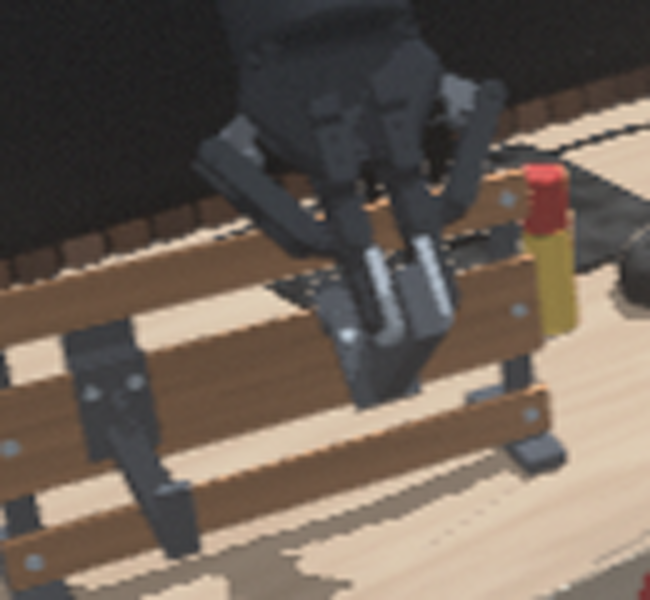

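apply_moves --delta_rot '[[0,0,0],[0,0,0],[0,0,0]]' --xyz '[[-0.12,0,-0.1],[-0.12,0,-0.1],[0,0,0]]' --hand '[1,1,1]'

```text
clock: 19.93
position: [433.9, 306.5, 137.8]
ee_rot: [0.076, 0.946, 0.026, -0.315]
contact_force: [-0.5, -0.2, -0.6]
gripper_width: 11.9
grasp_force: 58.7
```

```bash
python3 -c "
from ins import *
path((40,-10,12,4),(40,-1.5,3,4))"
```

```text
t 19.93 th [ 3.996e+01 -2.000e-02  6.000e-02] cx,dy,h -16.0 0.7 4.1 F [-0.5 -0.3 -0.6] M [-0.22 -1.27 -0.02] w 11.9 q [ 0.64  0.58  0.11 -0.45 -1.57 -2.26]
t 19.93 q [ 0.64  0.58  0.11 -0.45 -1.57 -2.26] p [433.9 306.5 137.8] F [-0.5 -0.2 -0.6] w 11.9
rot [-0.001, 0.002, 0.003] x 4
xyz [-0.0, -0.006, -0.1]
rot [0.0, 0.0, 0.0] x 4
xyz [-0.122, -0.0, 0.021]
```

apply_moves --delta_rot '[[0,0,0],[0,0,0],[0,0,0],[0,0,0],[0,0,0]]' --xyz '[[0,0,-0.1],[0,0,-0.1],[0,0,-0.1],[0,0,-0.1],[0,0,0]]' --hand '[1,1,1,1,1]'

```text
clock: 20.35
position: [439.8, 305.6, 146.3]
ee_rot: [0.076, 0.946, 0.026, -0.314]
contact_force: [0.2, -0.3, -0.9]
gripper_width: 12.0
grasp_force: 58.7
```

```bash
python3 -c "
from ins import *
path((40,-1.5,3,4))"
```

```text
t 20.35 th [39.92  0.    0.09] cx,dy,h -10.0 0.8 12.7 F [ 0.3 -0.3 -0.9] M [-0.17 -1.29 -0.04] w 12.0 q [ 0.64  0.58  0.13 -0.44 -1.59 -2.27]
t 20.35 q [ 0.64  0.58  0.13 -0.44 -1.59 -2.27] p [439.8 305.6 146.3] F [ 0.2 -0.3 -0.9] w 12.0
rot [0.0, 0.003, 0.004] x 4
xyz [-0.125, -0.007, 0.025]
```

apply_moves --delta_rot '[[0,0,0],[0,0,0],[0,0,0],[0,0,0],[0,0,0]]' --xyz '[[-0.12,0,0.02],[-0.12,0,0.02],[-0.12,0,0.02],[-0.12,0,0.03],[0,0,0]]' --hand '[1,1,1,1,1]'

```text
clock: 20.77
position: [448.4, 304.2, 136.4]
ee_rot: [0.076, 0.946, 0.026, -0.314]
contact_force: [1.6, -0.4, 2.4]
gripper_width: 11.9
grasp_force: 59.2
```

```bash
python3 -c "
from ins import *
path((30,-1.2,2,4),(15,-1,1.5,5))"
```

```text
t 20.77 th [ 3.99e+01 -1.00e-02  5.00e-02] cx,dy,h -1.3 0.7 2.8 F [ 1.7 -0.2  2.4] M [-0.2  -1.54  0.04] w 11.9 q [ 0.63  0.6   0.14 -0.44 -1.59 -2.26]
t 20.77 q [ 0.63  0.6   0.14 -0.44 -1.59 -2.26] p [448.4 304.2 136.4] F [ 1.6 -0.4  2.4] w 11.9
rot [-0.0, -0.412, 0.001] x 4
xyz [[-0.067, -0.006, 0.146], [-0.061, -0.006, 0.149], [-0.054, -0.006, 0.152], [-0.048, -0.006, 0.154]]
rot [-0.0, -0.5, -0.001] x 5
xyz [[-0.085, -0.0, 0.169], [-0.076, -0.0, 0.174], [-0.067, -0.0, 0.177], [-0.057, -0.0, 0.181], [-0.048, -0.0, 0.183]]
```

```bash
python3 -c "
from ins import *
path((28,-1.2,3,4),(14,-1.2,3,4))"
```

```text
t 20.77 th [ 3.99e+01 -1.00e-02  5.00e-02] cx,dy,h -1.3 0.7 2.8 F [ 1.7 -0.2  2.4] M [-0.2  -1.54  0.04] w 11.9 q [ 0.63  0.6   0.14 -0.44 -1.59 -2.26]
t 20.77 q [ 0.63  0.6   0.14 -0.44 -1.59 -2.26] p [448.4 304.2 136.4] F [ 1.6 -0.4  2.4] w 11.9
rot [-0.0, -0.496, 0.001] x 4
xyz [[-0.076, -0.006, 0.165], [-0.068, -0.006, 0.169], [-0.059, -0.006, 0.172], [-0.05, -0.006, 0.175]]
rot [-0.0, -0.583, -0.001] x 4
xyz [[-0.094, -0.0, 0.195], [-0.082, -0.0, 0.201], [-0.069, -0.0, 0.205], [-0.057, -0.0, 0.209]]
```

apply_moves --delta_rot '[[0,-0.5,0],[0,-0.5,0],[0,-0.5,0],[0,-0.5,0],[0,0,0]]' --xyz '[[-0.08,0,0.165],[-0.07,0,0.17],[-0.06,0,0.17],[-0.05,0,0.175],[0,0,0]]' --hand '[1,1,1,1,1]'

```text
clock: 21.18
position: [442.7, 304.9, 119.1]
ee_rot: [0.077, 0.974, 0.018, -0.214]
contact_force: [0.6, -0.5, 0.1]
gripper_width: 12.1
grasp_force: 58.9
```

```bash
python3 -c "
from ins import *
path((14,-1.2,3,4))"
```

```text
t 21.18 th [27.9  -0.06  0.12] cx,dy,h -3.1 0.6 3.7 F [ 0.7 -0.4  0.1] M [-0.26 -1.01  0.03] w 12.1 q [ 0.71  0.52 -0.02 -0.34 -1.33 -2.31]
t 21.18 q [ 0.71  0.52 -0.02 -0.34 -1.33 -2.31] p [442.7 304.9 119.1] F [ 0.6 -0.5  0.1] w 12.1
rot [-0.002, -0.579, 0.005] x 4
xyz [[-0.113, -0.004, 0.192], [-0.101, -0.004, 0.198], [-0.089, -0.004, 0.204], [-0.076, -0.004, 0.209]]
```

apply_moves --delta_rot '[[0,-0.58,0],[0,-0.58,0],[0,-0.58,0],[0,-0.58,0],[0,0,0]]' --xyz '[[-0.11,0,0.19],[-0.1,0,0.195],[-0.09,0,0.2],[-0.08,0,0.2],[0,0,0]]' --hand '[1,1,1,1,1]'

```text
clock: 21.6
position: [443.5, 303.8, 96.3]
ee_rot: [0.079, 0.992, 0.007, -0.096]
contact_force: [-0.6, 0.2, -0.3]
gripper_width: 12.1
grasp_force: 58.8
```

```bash
python3 -c "
from ins import *
path((0,-1,3,4))"
```

```text
t 21.6 th [14.21 -0.2   0.07] cx,dy,h -2.4 -0.3 2.1 F [-0.6  0.1 -0.3] M [-0.1  -0.28 -0.03] w 12.1 q [ 0.81  0.45 -0.21 -0.18 -1.03 -2.43]
t 21.6 q [ 0.81  0.45 -0.21 -0.18 -1.03 -2.43] p [443.5 303.8  96.3] F [-0.6  0.2 -0.3] w 12.1
rot [-0.008, -0.592, 0.003] x 4
xyz [[-0.107, 0.006, 0.186], [-0.096, 0.005, 0.192], [-0.084, 0.005, 0.198], [-0.071, 0.005, 0.203]]
```

apply_moves --delta_rot '[[0,-0.59,0],[0,-0.59,0],[0,-0.59,0],[0,-0.59,0],[0,0,0]]' --xyz '[[-0.1,0,0.185],[-0.09,0,0.19],[-0.08,0,0.2],[-0.07,0,0.2],[0,0,0]]' --hand '[1,1,1,1,1]'

```text
clock: 22.02
position: [449.1, 301.0, 74.4]
ee_rot: [0.08, 0.996, -0.005, 0.026]
contact_force: [-1.9, -1.2, -1.3]
gripper_width: 12.2
grasp_force: 59.3
```

```bash
python3 -c "
from ins import *
path((0,0,0,3))"
```

```text
t 22.02 th [ 0.14 -0.46  0.06] cx,dy,h -2.0 -2.1 1.2 F [-1.6 -1.5 -1.3] M [-0.06  0.27  0.02] w 12.2 q [ 0.92  0.4  -0.45  0.08 -0.7  -2.71]
t 22.02 q [ 0.92  0.4  -0.45  0.08 -0.7  -2.71] p [449.1 301.   74.4] F [-1.9 -1.2 -1.3] w 12.2
rot [-0.026, -0.008, 0.004] x 3
xyz [-0.027, 0.032, 0.02]
```

apply_moves --delta_rot '[[-0.03,0,0],[-0.03,0,0],[0,0,0],[0,0,0]]' --xyz '[[-0.04,0,0.02],[-0.04,0,0.03],[0,0,0.03],[0,0,0]]' --hand '[1,1,1,1]'

```text
clock: 22.35
position: [449.5, 300.6, 73.1]
ee_rot: [0.082, 0.996, -0.002, 0.022]
contact_force: [-21.2, 4.2, 4.8]
gripper_width: 12.1
grasp_force: 60.1
```

```bash
cat > look.py <<'E'
from ins import *
from h import shot,cloud
where()
for nm in ("scene","side"):
    p,_=shot(nm); c=cloud(p); r=(c-G)@np.c_[n,yr,ez]
    for k,y0 in (("ours",0),("fixed",105)):
        l=r[(abs(r[:,1]-y0)<20)&(r[:,0]>-12)&(r[:,0]<-2)&(r[:,2]<12)&(r[:,2]>-45)]
        pl=l[(l[:,2]>-38)]; 
        a=r[(abs(r[:,1]-y0)<11)&(r[:,0]<-35)&(r[:,0]>-112)&(r[:,2]<-5)&(r[:,2]>-50)]
        print(nm,k,"plate",len(pl),np.median(pl[:,0]).round(1) if len(pl) else "","xslope",np.polyfit(pl[:,2],pl[:,0],1).round(3) if len(pl)>20 else "","z",np.percentile(l[:,2],[1,99]).round(1) if len(l) else "","y",np.percentile(pl[:,1],[3,97]).round(1) if len(pl) else "")
        for x0 in range(-105,-34,14):
            b=a[(a[:,0]>x0)&(a[:,0]<x0+14)]
            if len(b)>4: print("   ",x0,len(b),"z med/hi",np.median(b[:,2]).round(1),np.percentile(b[:,2],95).round(1),end=";")
        print()
E
python3 look.py
```

```text
t 22.35 th [ 0.56 -0.18 -0.16] cx,dy,h -1.3 -2.9 -0.7 F [-21.6   0.7   4.8] M [1.05 5.93 0.23] w 12.1 q [ 0.91  0.4  -0.45  0.06 -0.7  -2.69]
scene ours plate 50 -6.6 xslope [-0.042 -6.784] z [-43.5   6. ] y [-0.7 17.6]
    -105 109 z med/hi -19.4 -7.1;    -91 14 z med/hi -12.3 -7.3;    -77 7 z med/hi -22.6 -12.3;
scene fixed plate 237 -6.3 xslope [-0.    -6.327] z [-43.6   6.2] y [ 89.5 119. ]
    -105 89 z med/hi -22.7 -8.5;    -91 11 z med/hi -26.3 -23.4;    -77 21 z med/hi -24.7 -23.2;    -63 33 z med/hi -24.2 -22.3;    -49 25 z med/hi -24.3 -22.8;
side ours plate 66 -5.6 xslope [ 0.049 -5.382] z [-35.7   5.8] y [-13.3  14.8]
    -105 44 z med/hi -19.2 -8.6;    -91 8 z med/hi -19.6 -11.6;
side fixed plate 73 -6.1 xslope [ 0.033 -6.018] z [-40.2   5.9] y [ 92.5 122.4]
    -105 33 z med/hi -25.9 -8.2;    -91 24 z med/hi -27.0 -23.3;    -77 27 z med/hi -27.5 -22.7;    -63 28 z med/hi -26.5 -21.1;    -49 25 z med/hi -27.0 -22.8;
```

apply_moves --delta_rot '[[0,0,0],[0,0,0],[0,0,0]]' --xyz '[[0.03,0,0],[0,0,0.02],[0,0,0]]' --hand '[1,1,1]'

```text
clock: 22.7
position: [449.5, 300.8, 72.9]
ee_rot: [0.082, 0.996, -0.002, 0.023]
contact_force: [-19.1, 2.9, 5.0]
gripper_width: 12.2
grasp_force: 60.1
```

```bash
python3 -c "
from ins import *
where()"
```

```text
t 22.7 th [ 0.49 -0.14 -0.15] cx,dy,h -1.4 -2.7 -0.7 F [-19.3  -0.2   5. ] M [0.78 5.29 0.18] w 12.2 q [ 0.91  0.4  -0.45  0.06 -0.7  -2.7 ]
```

apply_moves --delta_rot '[[0,0,0],[0,0,0],[0,0,0]]' --xyz '[[0.05,0,0],[0,0,0],[0,0,0]]' --hand '[1,1,1]'

```text
clock: 22.95
position: [449.5, 301.2, 73.2]
ee_rot: [0.082, 0.996, -0.002, 0.024]
contact_force: [-14.1, 1.3, 3.2]
gripper_width: 12.1
grasp_force: 59.8
```

```bash
python3 -c "
from ins import *
where()"
```

```text
t 22.95 th [ 0.38 -0.07 -0.16] cx,dy,h -1.5 -2.4 -0.3 F [-14.1  -1.    3.2] M [0.39 3.92 0.03] w 12.1 q [ 0.91  0.4  -0.45  0.07 -0.7  -2.7 ]
```

apply_moves --delta_rot '[[0,0,0],[0,0,0],[0,0,0]]' --xyz '[[0.1,0,0],[0,0,0.02],[0,0,0]]' --hand '[1,1,1]'

```text
clock: 23.2
position: [449.7, 303.0, 73.3]
ee_rot: [0.081, 0.996, 0.0, 0.027]
contact_force: [-6.1, 1.0, 1.1]
gripper_width: 12.0
grasp_force: 59.5
```

```bash
python3 look.py
```

```text
t 23.2 th [ 0.09  0.19 -0.09] cx,dy,h -1.7 -0.6 0.1 F [-6.2 -0.   1.1] M [0.12 1.94 0.02] w 12.0 q [ 0.92  0.4  -0.45  0.07 -0.69 -2.7 ]
scene ours plate 54 -6.6 xslope [-6.000e-03 -6.352e+00] z [-43.1   5.9] y [ 1.4 17.9]
    -105 101 z med/hi -19.3 -7.6;    -91 11 z med/hi -11.8 -5.5;    -77 5 z med/hi -17.6 -13.5;
scene fixed plate 240 -6.5 xslope [ 0.018 -6.108] z [-41.7   5.6] y [ 89.5 119.2]
    -105 90 z med/hi -22.2 -7.9;    -91 10 z med/hi -26.1 -23.2;    -77 23 z med/hi -24.3 -23.3;    -63 30 z med/hi -24.3 -22.9;    -49 27 z med/hi -24.2 -22.8;
side ours plate 68 -6.2 xslope [ 0.029 -5.882] z [-35.6   8. ] y [-11.7  18. ]
    -105 37 z med/hi -21.7 -8.4;    -91 9 z med/hi -14.0 -6.6;
side fixed plate 80 -6.1 xslope [ 0.048 -5.597] z [-40.8   7.2] y [ 92.7 122.1]
    -105 38 z med/hi -22.0 -10.7;    -91 26 z med/hi -26.4 -23.1;    -77 26 z med/hi -25.9 -21.8;    -63 27 z med/hi -25.7 -22.4;    -49 23 z med/hi -27.7 -22.2;
```

apply_moves --delta_rot '[[0,0,0],[0,0,0],[0,0,0],[0,0,0],[0,0,0],[0,0,0],[0,0,0],[0,0,0]]' --xyz '[[0,0,0.04],[0,0,0.03],[0,0,0],[0,0,0],[0,0,0],[0,0,0],[0,0,0],[0,0,0]]' --hand '[1,1,1,0.2,0.2,0.2,0.2,0.2]'

```text
clock: 23.97
position: [451.1, 304.1, 72.3]
ee_rot: [0.08, 0.996, 0.002, 0.029]
contact_force: [0.5, 0.5, 0.4]
gripper_width: 34.1
grasp_force: 0.0
```

```bash
python3 look.py
```

```text
t 23.97 th [-0.12  0.38  0.  ] cx,dy,h -0.6 0.7 -0.5 F [0.4 0.5 0.4] M [-0.01  0.17 -0.04] w 34.1 q [ 0.92  0.4  -0.46  0.07 -0.68 -2.7 ]
scene ours plate 43 -7.1 xslope [ 0.02  -6.288] z [-42.3   5.2] y [-17.1  16.6]
    -105 58 z med/hi -30.1 -13.1;    -91 20 z med/hi -31.3 -27.7;    -77 29 z med/hi -27.7 -26.5;    -63 31 z med/hi -27.2 -25.8;    -49 16 z med/hi -26.2 -24.6;
scene fixed plate 244 -6.2 xslope [-1.000e-03 -6.271e+00] z [-38.4   6. ] y [ 90.  122.5]
    -105 97 z med/hi -23.0 -8.3;    -91 10 z med/hi -26.3 -23.3;    -77 22 z med/hi -24.2 -23.1;    -63 29 z med/hi -24.0 -22.9;    -49 28 z med/hi -24.4 -22.6;
side ours plate 68 -7.2 xslope [ 0.033 -6.976] z [-43.6   7.3] y [-10.5  17.9]
    -105 33 z med/hi -27.9 -14.5;    -91 18 z med/hi -32.2 -27.0;
side fixed plate 77 -6.1 xslope [ 0.026 -5.832] z [-37.2   6. ] y [ 92.9 122.1]
    -105 35 z med/hi -23.6 -8.7;    -91 27 z med/hi -26.2 -21.1;    -77 23 z med/hi -27.5 -22.1;    -63 26 z med/hi -27.4 -24.9;    -49 26 z med/hi -27.1 -23.6;
```

apply_moves --delta_rot '[[0,0,0],[0,0,0],[0,0,0],[0,0,0],[0,0,0],[0,0,0],[0,0,0],[0,0,0]]' --xyz '[[0,0,-0.3],[0,0,-0.7],[0,0,-0.9],[0,0,-0.9],[0,0,-0.9],[0.9,0,0],[0.9,0,0],[0,0,0]]' --hand '[0.2,0.2,0.2,0.2,0.2,0.2,0.2,0.2]'

```text
clock: 24.73
position: [398.4, 310.8, 162.8]
ee_rot: [0.079, 0.996, 0.002, 0.028]
contact_force: [-0.2, -0.2, -0.3]
gripper_width: 34.9
grasp_force: 0.0
```

```bash
cat >> look.py <<'E'
p,pose_=shot("wrist"); c=cloud(p,None,pose_); r=(c-G)@np.c_[n,yr,ez]
for y0 in (0,105):
    a=r[(abs(r[:,1]-y0)<5)&(r[:,0]<-32)&(r[:,0]>-94)&(r[:,2]<-10)&(r[:,2]>-40)]
    if len(a)>50: print("wrist",y0,len(a),"arm top slope deg",np.degrees(np.arctan(np.polyfit(a[:,0],a[:,2],1)[0])).round(2),"z at -60",np.polyval(np.polyfit(a[:,0],a[:,2],1),-60).round(1))
    l=r[(abs(r[:,1]-y0)<18)&(r[:,0]<25)&(r[:,0]>6.5)&(r[:,2]>-8)&(r[:,2]<30)]
    if len(l)>5: print("  lip",len(l),np.percentile(l,[3,50,97],axis=0).round(1).tolist())
    k=r[(abs(r[:,1]-y0)<30)&(r[:,0]<-90)&(r[:,0]>-112)&(r[:,2]>-45)&(r[:,2]<0)]
    if len(k)>5: print("  end",np.percentile(k,[2,50,98],axis=0).round(1).tolist())
E
python3 look.py
```

```text
t 24.73 th [-0.05  0.38  0.11] cx,dy,h -53.7 -0.9 89.9 F [-0.1 -0.2 -0.3] M [-0.08  0.15 -0.02] w 34.9 q [ 1.01  0.23 -0.43  0.06 -0.88 -2.78]
scene ours plate 193 -7.9 xslope [-0.047 -8.152] z [-40.8   6.1] y [-15.9  16.8]
    -105 55 z med/hi -29.5 -13.4;    -91 17 z med/hi -31.5 -27.0;    -77 29 z med/hi -27.9 -26.5;    -63 33 z med/hi -27.8 -25.9;    -49 27 z med/hi -26.4 -24.4;
scene fixed plate 238 -6.4 xslope [ 0.01  -6.149] z [-39.6   6. ] y [ 89.8 119.2]
    -105 81 z med/hi -21.7 -7.6;    -91 11 z med/hi -26.5 -24.2;    -77 25 z med/hi -24.0 -23.2;    -63 27 z med/hi -24.3 -22.3;    -49 26 z med/hi -24.3 -22.8;
side ours plate 64 -6.6 xslope [ 0.025 -6.186] z [-42.9   6.4] y [-11.   16.8]
    -105 29 z med/hi -29.5 -12.7;    -91 26 z med/hi -30.8 -26.3;    -77 26 z med/hi -31.1 -24.6;    -63 21 z med/hi -29.9 -26.1;    -49 25 z med/hi -28.7 -25.4;
side fixed plate 79 -6.2 xslope [ 0.046 -5.641] z [-38.5   6.6] y [ 92.5 123.4]
    -105 35 z med/hi -25.1 -8.2;    -91 23 z med/hi -27.7 -22.8;    -77 29 z med/hi -27.2 -22.8;    -63 26 z med/hi -26.7 -21.9;    -49 21 z med/hi -28.2 -22.0;
wrist 0 807 arm top slope deg 2.7 z at -60 -27.0
  end [[-106.0, -6.7, -41.1], [-104.7, -0.2, -20.8], [-90.3, 6.6, -12.3]]
wrist 105 387 arm top slope deg -0.32 z at -60 -24.2
  lip 158 [[6.6, 95.6, 4.2], [7.4, 103.5, 8.1], [8.6, 109.8, 12.4]]
  end [[-105.6, 97.0, -37.8], [-103.9, 100.7, -22.4], [-90.6, 110.0, -7.5]]
```

Run:
```python
from h import *
p=eyes.get_image("scene")
for o in ["note_block","mouse","glue_stick","parts_jar","charger","stapler"]:
    r=nets.masks_of(o,p)
    if r: c=cloud(p,r[0]["region"]); print(o,round(r[0]["score"],2),np.median(c,0).round())
arm.job_done()
print(arm.read_state()["clock"])
```

```text
note_block 0.85 [ 572. -159.   65.]
mouse 0.96 [602.  41.  24.]
glue_stick 0.83 [624. 129.  51.]
parts_jar 0.6 [ 453. -398.   43.]
charger 0.64 [ 593. -413.   20.]
stapler 0.68 [ 305. -351.   35.]
the job is handed in; nothing more can be done
the job is handed in; nothing more can be done
```

The hook hangs on its own in the upper groove, 105 mm from the fixed hook, with the lip behind the top slat. After release its arm sagged about 2.7° from level, which fits the play between lip and slat. The gripper is clear and the other items measure as before; only the stapler's reading shifted (about 10 mm, on a less certain detection), though the arm never came near it. I handed the job in at about 25 s.

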